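Put the neon lamp away and close both parts tins with their own lids

TASK

Clear the bench after the lab: stand the glass neon indicator upright on the packing inside the taller tin, lowering it gently until you feel it touch and then letting go, neither dropped nor pushed in, and never laid over. Close both tins with the lid that belongs to each, every lid fully down and level. Leave the bus bar and the trimmer tool where they lie.

Things in the scene. Friction and masses are not known exactly. Their poses are not given: they have to be found in the camera images.
- tin_tall: the taller of two loose open steel tins, 0.7 kg. Outside 90 (its x) by 120 (its y) by 128 mm high; walls 2.5 mm; origin at the centre of its underside, z up. A flat level pad of dark packing fills it to an unknown height: the pad's top is 22 to 38 mm above the tin's underside, different each time and not reported. The pad yields about 1 mm per 1.5 N, at most 10 mm.
- tin_long: the lower, longer loose steel tin, 0.9 kg, holding white nylon housings well below its rim. Outside 90 mm (its x) by 165 mm (its y), 80 mm high; walls 2.5 mm; origin at the centre of its underside, z up.
- lid_short: loose slip-over steel lid of the tall tin, 0.18 kg, lying right way up, outside 102 (its x) by 132 mm (its y): a 3 mm top, and a skirt of 2.5 mm sheet reaching 14 mm below it, with 3.5 mm of play on every side of its tin. Origin at the centre of the skirt's lower edge, z up. Closed, the underside of its top rests on the rim and its origin is 114 mm above its tin's. Either way round fits.
- lid_short_handle (a point): centre of the bar of the short lid's bow handle, 45 mm above the lid's origin. The bar runs along the lid's y in the middle of its top: 82 mm long, 10 mm wide (x), 12 mm high; 22 mm of free space below it, between two 10 mm posts at y = +-36 mm. Axes as the lid's.
- lid_long: loose slip-over steel lid of the long tin, 0.18 kg, the same build, with the same play, skirt and bow handle, but outside 102 (its x) by 177 mm (its y). Origin at the centre of the skirt's lower edge. Closed, its origin is 66 mm above its tin's. Either way round fits.
- lid_long_handle (a point): centre of the bar of the long lid's bow handle, 45 mm above the lid's origin; the same size and direction as on the short lid.
- neon: the neon indicator, a fragile lamp 85 mm high, 0.07 kg, standing on its flat foot: a white nylon base 32 mm across and 22 mm high, then a clear glass tube 26 mm across up to 78 mm and a domed tip. Origin at the centre of its foot, z along the tube towards the tip.
- bus_bar: bystander: flat copper bus bar lying on the bench, 130 by 25 by 6 mm, long side along its x, origin at the centre of its underside.
- trimmer_tool: bystander: green plastic trimmer tool lying on the bench, about 148 mm long along its x, 12 mm thick, origin near the middle of its length at its underside.

How it is judged:
By the outcome, as a careful person would: the job done as asked, in the order asked, and still so for the second after the job is handed in, with the robot touching nothing.
It also fails if it takes over 69 s, if anything falls off the work surface, if the arm or the gripper's body presses on something with over 40 N, if the wrist force passes 120 N, or if a joint passes its speed limit or range.

ROBOT

A 6-joint arm with a two-finger parallel gripper is mounted at the origin on the work surface. World frame = base frame: x ahead of the robot, y to its left, z up, the work surface at z = 0. Lengths are in mm, angles in rad, forces in N, time in s.
With the tool pointing down it reaches from about 325 to 775 mm from the base axis. Payload 5.5 kg.
Tool frame: the origin (TCP) lies midway between the tips of the shut fingers; the grasp point (between the pads) lies 19 mm behind it; z points along the fingers, y is the line along which they close (so a half turn about z gives the same grasp; the last joint's range is limited). The gripper opens to 88 mm and grips with 3 to 60 N. Pads are 20 mm wide; open, the fingers measure 115 mm over their backs; the gripper's body (75 mm by 178 mm) begins 61 mm behind the grasp point.
Start: joints at [-1.407, 0.091, 1.231, -0, 1.82, -0.057], TCP at [131.405, -585.448, 222.631] pointing down, gripper open.
Joint ranges: [-2.87, 2.87], [-0.86, 2.18], [0.17, 2.46], [-1.51, 4.65], [0.06, 2.69], [-2.65, 2.65]. Speed limits (rad/s): [2.57, 2.57, 3.01, 3.14, 3.14, 3.14].

INTERFACE

Orientations are given as a rotation vector (axis times angle).
In Python, from plant import arm, eyes gives the robot as it stands.
- The arm moves only by the tool send_rows, never from a script. Its argument "increments" is a list of rows, each a list of 2 entries, a list of its own where there are three numbers: the shift along the tool's x, y, z normalised to -1 to 1, where 1 is 300 mm, then the turn about the tool's z normalised to -1 to 1, where 1 is pi/2 rad. In form: [[[dx, dy, dz], roll], ...]. A call has 1 to 5 rows; each row shifts and turns the commanded pose from where the row before left it, along the tool's axes as they then stand; what a row does not reach is not made up. A row lasts 1/10 s, in which the tool goes at most 50 mm and 8.59 degrees, less where a joint would pass 70% of its speed; a pose out of reach is approached as far as the arm can. A call with a number of a shift or a turn outside -1 to 1 is refused whole. A call with a gripper value outside its range is refused whole. "fingers" is the closure, from -1 (fully open) to 1 (shut), set as the call begins (left out, the last holds). The fingers move at their own pace and stop on an object; the grip force is fixed at half the most. Time passes only in rows, so rows that do not move let the fingers close. It gives the time, the measured TCP pose, the force, the opening and the grip force at its end, in the units of the state.
- arm.state(): the state, without advancing time (a new reading comes with each control period).
- eyes.get_image(name): name is "scene" or "top" or "wrist"; returns a dict with "frame" (384x512x3 uint8, blue, green, red), "fx", "fy", "cx", "cy" (pixels), "R" (3x3) and "t" (3): a world point X has camera coordinates R X + t; the wrist camera has in their place "mount" (4x4, takes a point from camera to tool coordinates, whose origin is the TCP and whose axes are the flange's). Camera axes: x right, y down, z forward; pixel columns grow to the right and rows downward; lengths in mm; the calibration is good to about 2 mm. The wrist camera is an equidistant fisheye: a pixel r from the principal point sees the ray r / f radians off the axis. A picture is of the moment at which its call begins: read the wrist's pose just before it. There is no depth.
- arm.hand_in(): hands the job in; it is judged then, once.
The state is a dict: "clock": time; "q": joint angles; "qd": joint speeds; "joint_torque": joint torques, N m; "tcp_pos": TCP position; "tcp_rot": TCP orientation; "ft_force": force on the tool from outside, world axes, zero at the start; "moment": the same for the moment, N m; "opening": opening from 0.0 (shut) to 1.0 (fully open); "grasp_force": force on a finger pad.
Only numpy, scipy, OpenCV 4.12 (cv2) and the standard library are available. Lean on these libraries where they do the work, as an engineer would, in place of code of your own. Each camera call takes 0.05 s, during which the arm holds its last target. There are 200 camera calls.

## Working session

There is one attempt and no reset: what is moved stays moved. The work goes in short steps, Python scripts to look and compute and a tool call to move; the robot and the scene stay as the last step left them, time stands still between calls to the robot, and variables do not carry over. Pictures are saved under pics/ and viewed, at most 10 in all, crops included, and the job is handed in when it is done.

Besides the shell and the picture viewer there is one more tool, called as name([rows], argument=value, ...), one row to a line, values as JSON. send_rows: Moves the arm, as the interface text tells. Its arguments: {"type":"object","properties":{"increments":{"type":"array","items":{"type":"array"}},"fingers":{"type":"number"}},"required":["increments"]}

```bash
ls; mkdir -p pics
python3 - <<'E'
from plant import arm, eyes
import cv2,json,numpy as np
s=arm.state(); print({k:np.round(v,3).tolist() for k,v in s.items()})
for n in("scene","top","wrist"):
    d=eyes.get_image(n); cv2.imwrite(f"pics/{n}0.png",d["frame"])
    np.save(f"pics/{n}0.npy",d,allow_pickle=True)
    print(n,{k:np.round(v,3).tolist() for k,v in d.items() if k!="frame"})
E
```

```text
pics
{'clock': 0.0, 'q': [-1.407, 0.092, 1.232, -0.0, 1.82, -0.057], 'qd': [-0.002, -0.001, -0.002, 0.001, 0.001, -0.002], 'joint_torque': [0.001, -44.646, -40.644, 0.07, 0.029, -0.0], 'tcp_pos': [131.345, -585.163, 221.523], 'tcp_rot': [-3.121, -0.346, 0.0], 'ft_force': [0.376, -0.47, -0.349], 'moment': [-0.034, -0.01, 0.009], 'grasp_force': 0.0, 'opening': 1.0}
scene {'fx': 367.525, 'fy': 367.525, 'cx': 253.875, 'cy': 191.348, 'R': [[0.353, 0.935, 0.018], [0.584, -0.206, -0.785], [-0.731, 0.288, -0.619]], 't': [-190.775, -249.587, 1378.367]}
top {'fx': 466.657, 'fy': 466.657, 'cx': 256.057, 'cy': 186.701, 'R': [[0.003, -1.0, 0.012], [-0.997, -0.004, -0.074], [0.074, -0.011, -0.997]], 't': [-2.127, 532.615, 1300.238]}
wrist {'fx': 297.319, 'fy': 297.319, 'cx': 255.924, 'cy': 189.386, 'mount': [[-0.0, -0.957, -0.29, 81.142], [1.0, -0.0, -0.001, -0.336], [0.001, -0.29, 0.957, -160.791], [0.0, 0.0, 0.0, 1.0]]}
```

View pics/top0.png

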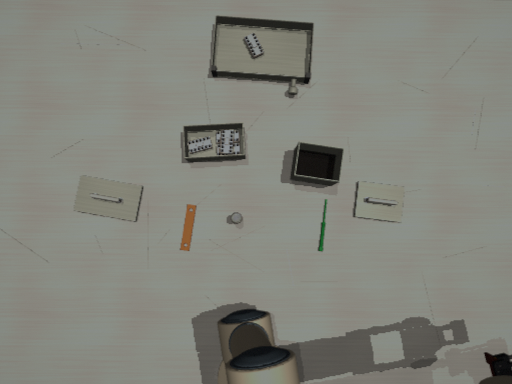

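View pics/scene0.png

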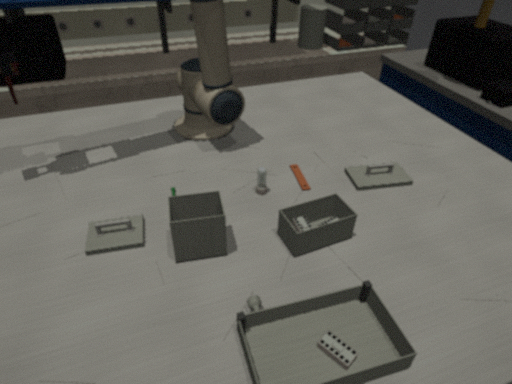

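The top view shows: long tin at (213,143), tall tin at (317,164), long lid at (108,198), short lid at (379,201), bus bar at (188,228), trimmer at (323,225). Lamp candidates are at (235,218) and (292,88), the second by the tray. I'll zoom in and measure.

```bash
cat > h.py <<'E'
import numpy as np,cv2
def load(n): return np.load(f"pics/{n}.npy",allow_pickle=True).item()
def ray(d,uv):
    p=np.array([(uv[0]-d["cx"])/d["fx"],(uv[1]-d["cy"])/d["fy"],1.])
    R=np.array(d["R"]);C=-R.T@np.array(d["t"]);return C,R.T@p
def onz(d,uv,z):
    C,r=ray(d,uv);return (C+r*(z-C[2])/r[2])[:2]
E
python3 - <<'E'
from h import *
d=load("top0");f=d["frame"];s=load("scene0")["frame"]
a=[(f,60,110,480,150),]
A=cv2.resize(f[115:260,170:410],None,fx=3.3,fy=3.3,interpolation=2)[:, :790]
B=cv2.resize(s[155:205,225:325],None,fx=3,fy=3,interpolation=2)
C=cv2.resize(s[275:325,215:315],None,fx=3,fy=3,interpolation=2)
cv2.imwrite("pics/z1.png",A[:480]); 
cv2.imwrite("pics/z2.png",np.hstack([B,C]))
hsv=cv2.cvtColor(f,cv2.COLOR_BGR2HSV)
for uv,z in [((235,218),85),((235,218),0),((292,88),0),((317,164),128),((213,143),80),((108,198),17),((379,201),17),((188,228),6),((323,225),6)]:
    print(uv,z,onz(d,uv,z).round())
for y,x in[(198,85),(185,100),(201,365),(215,390),(150,270),(100,150)]: print(f[y,x],hsv[y,x])
E
```

```text
(235, 218) 85 [444.  57.]
(235, 218) 0 [444.  59.]
(292, 88) 0 [ 823. -104.]
(317, 164) 128 [ 585. -158.]
(213, 143) 80 [647. 118.]
(108, 198) 17 [499. 417.]
(379, 201) 17 [ 494. -349.]
(188, 228) 6 [415. 192.]
(323, 225) 6 [ 425. -191.]
[112 125 125] [ 30  27 125]
[117 132 131] [ 32  29 132]
[64 68 70] [20 22 70]
[123 139 139] [ 30  29 139]
[132 142 140] [ 36  18 142]
[127 136 139] [ 23  22 139]
```

View pics/z1.png

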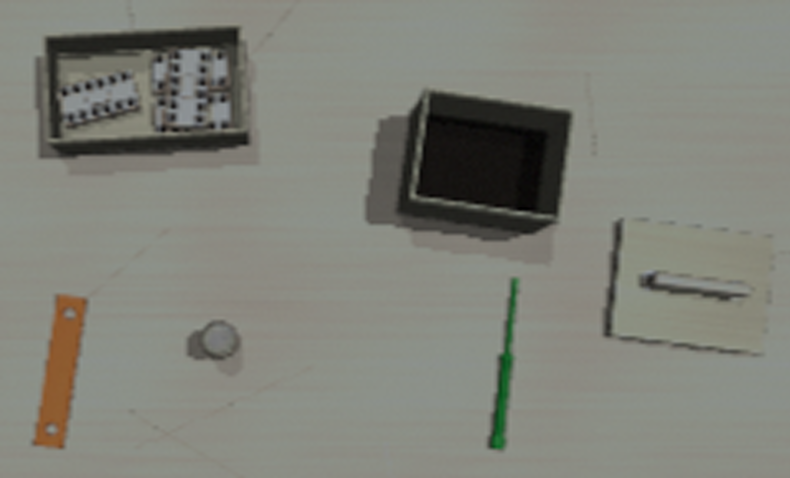

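View pics/z2.png

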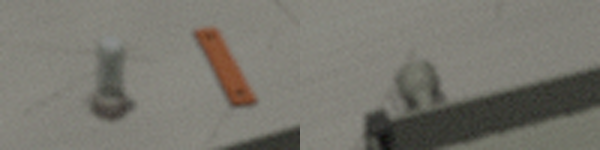

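The object at (235,218) is the upright neon, with the dome up and a white foot. The one at the tray is a fixed knob. Now the coarse poses and a move helper.

```bash
cat >> h.py <<'E'
from scipy.spatial.transform import Rotation as Ro
def tool(s):
    R=Ro.from_rotvec(s["tcp_rot"]).as_matrix();return R,np.array(s["tcp_pos"])
def yawx(R): return np.degrees(np.arctan2(R[1,0],R[0,0]))   # yaw of tool x
def plan(s,p=None,xdir=None,mod=180):
    """turn about tool z (deg, units) so tool x points along world yaw xdir (mod), then shift"""
    R,t=tool(s);turn=0
    if xdir is not None:
        dy=(xdir-yawx(R)+mod/2)%mod-mod/2; turn=-dy  # tool z down
        R2=R@Ro.from_euler('z',turn,degrees=True).as_matrix()
    else:R2=R
    if p is None:p=t
    d=R2.T@(np.array(p)-t)
    print("turn deg %.1f units %.4f rows %d | shift mm %s units %s rows %.1f"%(turn,turn/90,np.ceil(abs(turn)/8.59),d.round(1),(d/300).round(4),np.linalg.norm(d)/50))
E
python3 - <<'E'
from h import *
from plant import arm
d=load("top0");px=lambda z:(z[0]/3.3+170,z[1]/3.3+115)
def pr(n,pts,z,zoom=True):
    P=np.array([onz(d,px(p) if zoom else p,z) for p in pts])
    e=np.roll(P,-1,0)-P;print(n,P.mean(0).round(1),"edges",np.linalg.norm(e,axis=1).round(),"dirs",np.degrees(np.arctan2(e[:,1],e[:,0])).round(1));return P
pr("tall",[(427,91),(571,111),(556,216),(412,199)],128)
pr("long",[(46,38),(240,28),(247,132),(51,144)],80)
pr("lidS",[(622,219),(775,237),(763,354),(612,337)],17)
pr("lidL",[(80,177),(143,186),(137,220),(75,211)],17,False)
pr("hS",[(648,279),(750,291)],51)
pr("hL",[(92,195),(122,201)],51,False)
s=arm.state();R,t=tool(s);print(t,yawx(R),R.round(2))
plan(s,[444,58,230],-95+0,180);plan(s,[585,-158,280])
E
```

```text
tall [ 590.7 -162.8] edges [115.  85. 114.  87.] dirs [-97.7 171.3  83.5  -8. ]
long [652.5 114.5] edges [160.  87. 161.  88.] dirs [ -86.7 -175.9   93.8    3.5]
lidS [ 491.2 -351.8] edges [133. 101. 130. 102.] dirs [-96.5 173.   83.8  -5.6]
lidL [497.8 414.9] edges [180.  97. 176.  97.] dirs [-97.9 171.2  82.   -6.5]
hS [ 491.1 -347.4] edges [86. 86.] dirs [-96.5  83.5]
hL [497.5 409.5] edges [84. 84.] dirs [-101.1   78.9]
[ 131.36161017 -585.22171608  221.76675766] 12.652158785563696 [[ 0.98  0.22 -0.  ]
 [ 0.22 -0.98  0.  ]
 [ 0.   -0.   -1.  ]]
turn deg -72.3 units -0.8039 rows 9 | shift mm [668.  255.4  -7.4] units [ 2.2268  0.8513 -0.0246] rows 14.3
turn deg 0.0 units 0.0000 rows 0 | shift mm [ 536.2 -317.6  -57.7] units [ 1.7873 -1.0586 -0.1924] rows 12.5
```

Run:
```python
from h import *
from plant import arm
s=arm.state();plan(s,[590,-162,300],-8.)
```

```text
turn deg 20.7 units 0.2295 rows 3 | shift mm [ 395.2 -483.   -77.7] units [ 1.3175 -1.6101 -0.2591] rows 12.6
```

send_rows([
  [[0,0,-0.0185],0.0765],
  [[0,0,-0.0185],0.0765],
  [[0,0,-0.0185],0.0765],
  [[0.094,-0.115,-0.0185],0],
  [[0.094,-0.115,-0.0185],0],
])

```text
clock: 0.65
tcp_pos: [196.8, -524.5, 249.5]
tcp_rot: [-3.132, 0.223, 0.001]
ft_force: [0.7, 0.1, 0.0]
opening: 0.999
grasp_force: 0.0
```

send_rows([
  [[0.094,-0.115,-0.0185],0],
  [[0.094,-0.115,-0.0185],0],
  [[0.094,-0.115,-0.0185],0],
  [[0.094,-0.115,-0.0185],0],
  [[0.094,-0.115,-0.0185],0],
])

```text
clock: 1.15
tcp_pos: [361.5, -372.3, 278.1]
tcp_rot: [-3.134, 0.219, 0.0]
ft_force: [1.0, -0.9, -0.1]
opening: 0.998
grasp_force: 0.0
```

send_rows([
  [[0.094,-0.115,-0.0185],0],
  [[0.094,-0.115,-0.0185],0],
  [[0.094,-0.115,0],0],
  [[0.094,-0.115,0],0],
  [[0.094,-0.115,0],0],
])

```text
clock: 1.65
tcp_pos: [525.2, -221.1, 289.0]
tcp_rot: [3.134, -0.219, -0.0]
ft_force: [0.5, -0.4, 0.3]
opening: 1.001
grasp_force: 0.0
```

send_rows([
  [[0.094,-0.115,0],0],
  [[0.094,-0.115,0],0],
  [[0,0,0],0],
  [[0,0,0],0],
])

```text
clock: 2.05
tcp_pos: [589.8, -161.5, 288.2]
tcp_rot: [-3.134, 0.216, 0.003]
ft_force: [-0.2, -0.9, 0.9]
opening: 1.001
grasp_force: 0.0
```

```bash
cat >> h.py <<'E'
def shot(name):
    from plant import arm,eyes
    s=arm.state();d=eyes.get_image("wrist");d["s"]=s
    np.save(f"pics/{name}.npy",d,allow_pickle=True);cv2.imwrite(f"pics/{name}.png",d["frame"]);return d
def wray(d,uv,frame="world"):
    a,b=(uv[0]-d["cx"])/d["fx"],(uv[1]-d["cy"])/d["fy"];r=np.hypot(a,b)+1e-12
    v=np.array([a/r*np.sin(r),b/r*np.sin(r),np.cos(r)]);M=np.array(d["mount"])
    R,t=tool(d["s"]);return R@M[:3,3]+t,R@(M[:3,:3]@v)
def wonz(d,uv,z):
    C,r=wray(d,uv);return (C+r*(z-C[2])/r[2])[:2]
def wproj(d,X):
    R,t=tool(d["s"]);M=np.array(d["mount"]);c=M[:3,:3].T@(R.T@(np.array(X)-t)-M[:3,3])
    th=np.arctan2(np.hypot(c[0],c[1]),c[2]);k=th/np.hypot(c[0],c[1]);return d["cx"]+d["fx"]*k*c[0],d["cy"]+d["fy"]*k*c[1]
def show(d,name,box=(0,0,512,384),k=1.5):
    x0,y0,x1,y1=box;cv2.imwrite(f"pics/{name}.png",cv2.resize(d["frame"][y0:y1,x0:x1],None,fx=k,fy=k,interpolation=2))
E
python3 - <<'E'
from h import *
d=shot("w1");s=d["s"];R,t=tool(s);print(s["clock"],t,yawx(R),s["ft_force"]);show(d,"w1b")
E
```

```text
2.05 [ 589.8173123  -161.5159201   288.16416673] -7.89944403972699 [-0.1998232  -0.92426697  0.91388991]
```

View pics/w1b.png

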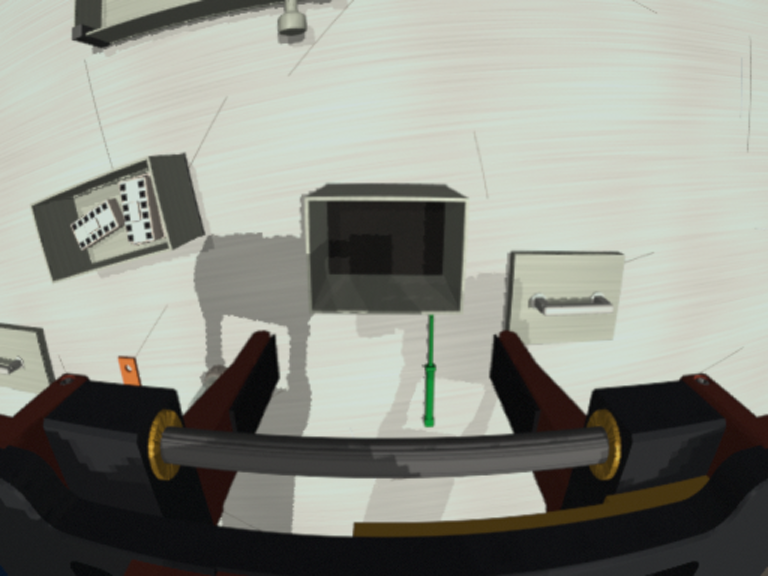

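The wrist view shows the tall tin's rim corners at about (303,197), (466,197), (461,312) and (312,313) in the 1.5x image. The short lid is at the right and the long tin at the left.

```bash
cat >> h.py <<'E'
def quad(n,pts,z,f):
    P=np.array([f(p) for p in pts]);e=np.roll(P,-1,0)-P
    print(n,P.mean(0).round(1),"edges",np.linalg.norm(e,axis=1).round(1),"dirs mod180",(np.degrees(np.arctan2(e[:,1],e[:,0]))%180).round(1));return P
E
python3 - <<'E'
from h import *
from plant import arm
d=load("w1");g=cv2.cvtColor(d["frame"],cv2.COLOR_BGR2GRAY)
def q(n,pts,z):
    c=np.array(pts,np.float32)[:,None]/1.5
    return quad(n,c[:,0],z,lambda p:wonz(d,p,z))
P=q("tall",[(302.5,196.5),(466.5,196.5),(462,313),(311.5,313)],128)
q("lidS",[(512,252.5),(624,252.5),(620,340),(512,345)],17)
q("long",[(32,205),(149,157),(171,249),(52,281)],80)
R,t=tool(d["s"]);print("tall in tool",(R.T@(np.append(P.mean(0),128)-t)).round(1))
# neon from top
T=load("top0");f=T["frame"];S=load("scene0")
# tip seen in both
def tri(a,b):
    A=np.zeros((3,3));v=np.zeros(3)
    for C,r in(a,b):
        r=r/np.linalg.norm(r);M=np.eye(3)-np.outer(r,r);A+=M;v+=M@C
    return np.linalg.solve(A,v)
print("neon tip tri",tri(ray(T,(235.8,218.0)),ray(S,(262,167))).round(1))
s=arm.state();plan(s,[444,58,230],-8)
E
```

```text
tall [ 594.6 -162.5] edges [119.1  90.  116.8  90. ] dirs mod180 [ 82.1 172.5  82.1 174. ]
lidS [ 495.  -352.2] edges [133.1 105.9 137.2 103.9] dirs mod180 [ 83.2 179.6  82.5 177.4]
long [657.9 114.9] edges [161.3  87.  162.3  84.4] dirs mod180 [93.7  2.5 92.8  1.8]
tall in tool [  5.2   0.3 160.2]
neon tip tri [444.4  56.4  83.8]
turn deg 0.0 units 0.0000 rows 1 | shift mm [-174.5 -198.1   59. ] units [-0.5816 -0.6603  0.1965] rows 5.4
```

send_rows([
  [[-0.097,-0.11,0.06],0],
  [[-0.097,-0.11,0.06],0],
  [[-0.097,-0.11,0.06],0],
  [[-0.097,-0.11,0.06],0],
  [[-0.097,-0.11,0.06],0],
])

```text
clock: 2.6
tcp_pos: [466.8, 21.1, 198.9]
tcp_rot: [3.133, -0.224, 0.002]
ft_force: [0.7, -0.1, 0.6]
opening: 0.999
grasp_force: 0.0
```

send_rows([
  [[-0.097,-0.11,0.06],0],
  [[0,0,0],0],
  [[0,0,0],0],
  [[0,0,0],0],
])

```text
clock: 3.0
tcp_pos: [445.0, 56.8, 182.5]
tcp_rot: [3.133, -0.222, 0.004]
ft_force: [0.1, 0.2, -0.0]
opening: 1.002
grasp_force: 0.0
```

Run:
```python
from h import *
d=shot("w2");s=d["s"];R,t=tool(s);print(s["clock"],t,yawx(R));show(d,"w2b");print(np.array(wproj(d,[444.4,57,85]))*1.5,np.array(wproj(d,[444.4,57,0]))*1.5)
```

```text
3.0 [445.01193094  56.81221069 182.49224809] -8.12065832264322
[385.29567616 289.67584788] [385.03798215 257.46709872]
```

View pics/w2b.png

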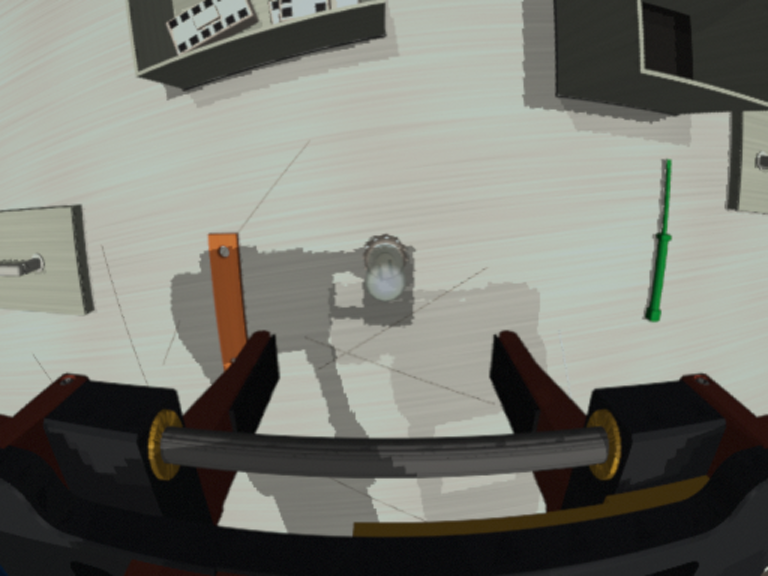

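Neon is centred at about (386,283) for the dome and (385,255) for the foot, between the fingers. I'll check against projections.

Run:
```python
from h import *
from plant import arm
d=load("w2")
R,t=tool(d["s"])
far=wonz(d,(385/1.5,236/1.5),22);near=wonz(d,(386/1.5,300.5/1.5),74)
l=wonz(d,(362/1.5,256/1.5),18);r=wonz(d,(407/1.5,256/1.5),18)
for n,p,z in(("far base",far,22),("near dome",near,74),("l",l,18),("r",r,18)): print(n,p.round(1),(R.T@(np.append(p,z)-t)).round(1))
plan(arm.state(),[446,57,42])
```

```text
far base [465.6  54.1] [ 20.3  -0.2 160.5]
near dome [433.7  58. ] [-11.6   0.4 108.5]
l [452.2  73.4] [  4.4 -17.4 164.5]
r [447.4  40. ] [  4.4  16.3 164.5]
turn deg 0.0 units 0.0000 rows 0 | shift mm [  0.4  -0.3 140.5] units [ 0.0015 -0.0012  0.4683] rows 2.8
```

send_rows([
  [[0.01,0,0.1],0],
  [[0,0,0.125],0],
  [[0,0,0.125],0],
  [[0,0,0.09],0],
  [[0,0,0.025],0],
])

```text
clock: 3.55
tcp_pos: [446.1, 56.5, 38.8]
tcp_rot: [3.133, -0.223, -0.008]
ft_force: [-0.1, 0.0, -0.0]
opening: 0.998
grasp_force: 0.0
```

send_rows([
  [[0,0,0],0],
  [[0,0,0],0],
])

```text
clock: 3.75
tcp_pos: [448.6, 57.4, 43.7]
tcp_rot: [-3.134, 0.221, -0.004]
ft_force: [0.2, 0.2, -0.1]
opening: 1.001
grasp_force: 0.0
```

send_rows([
  [[0,0,0],0],
  [[0,0,0],0],
  [[0,0,0],0],
  [[0,0,0],0],
  [[0,0,0],0],
], fingers=1)

```text
clock: 4.25
tcp_pos: [447.3, 57.9, 41.9]
tcp_rot: [-3.134, 0.219, -0.0]
ft_force: [0.1, -0.3, -0.6]
opening: 0.586
grasp_force: 0.0
```

send_rows([
  [[0,0,0],0],
  [[0,0,0],0],
  [[0,0,0],0],
])

```text
clock: 4.55
tcp_pos: [447.2, 57.8, 41.7]
tcp_rot: [3.134, -0.219, -0.0]
ft_force: [0.2, -1.0, -0.0]
opening: 0.31
grasp_force: 0.2
```

send_rows([
  [[0,0,0],0],
  [[0,0,0],0],
  [[0,0,-0.01],0],
  [[0,0,-0.05],0],
  [[0,0,-0.1],0],
])

```text
clock: 5.05
tcp_pos: [445.8, 57.8, 88.8]
tcp_rot: [3.133, -0.219, -0.007]
ft_force: [-0.1, 0.1, -0.6]
opening: 0.292
grasp_force: 30.0
```

send_rows([
  [[0,0,-0.12],0],
  [[0,0,-0.12],0],
  [[0,0,-0.12],0],
  [[0,0,-0.08],0],
  [[0,0,0],0],
])

```text
clock: 5.55
tcp_pos: [448.7, 57.9, 227.2]
tcp_rot: [-3.133, 0.219, -0.013]
ft_force: [1.2, -1.2, -0.2]
opening: 0.288
grasp_force: 30.0
```

Run:
```python
from h import *
from plant import arm
s=arm.state();R,t=tool(s);print(s["clock"],t,yawx(R),s["opening"]*88,s["grasp_force"],s["ft_force"])
plan(s,[594,-162.3,t[2]],-7.9)
```

```text
5.55 [448.68801404  57.9373999  227.19658611] -8.000796091076198 25.36341465438289 29.99901010859299 [ 1.19392971 -1.2396899  -0.19745094]
turn deg -0.1 units -0.0011 rows 1 | shift mm [174.2 198.2   1.1] units [0.5807 0.6606 0.0038] rows 5.3
```

send_rows([
  [[0.05,0.057,0],0],
  [[0.09,0.103,0],0],
  [[0.1,0.114,0],0],
  [[0.1,0.114,0],0],
  [[0.1,0.114,0],0],
])

```text
clock: 6.05
tcp_pos: [557.3, -111.1, 220.2]
tcp_rot: [-3.133, 0.219, 0.003]
ft_force: [0.2, 0.6, -0.7]
opening: 0.289
grasp_force: 30.0
```

send_rows([
  [[0.09,0.103,0],0],
  [[0.05,0.057,0],0],
  [[0,0,0],0],
  [[0,0,0],0],
  [[0,0,0],0],
])

```text
clock: 6.55
tcp_pos: [591.4, -162.0, 221.4]
tcp_rot: [-3.133, 0.218, 0.001]
ft_force: [0.9, 1.1, -0.9]
opening: 0.292
grasp_force: 30.0
```

Run:
```python
from h import *
d=shot("w3");s=d["s"];R,t=tool(s);print(s["clock"],t,yawx(R),s["ft_force"],s["moment"]);show(d,"w3b")
```

```text
6.55 [ 591.41464773 -162.01345088  221.41736083] -7.950201988925745 [ 0.87929879  1.08063129 -0.86899656] [ 0.02536565 -0.02986501 -0.02091336]
```

View pics/w3b.png

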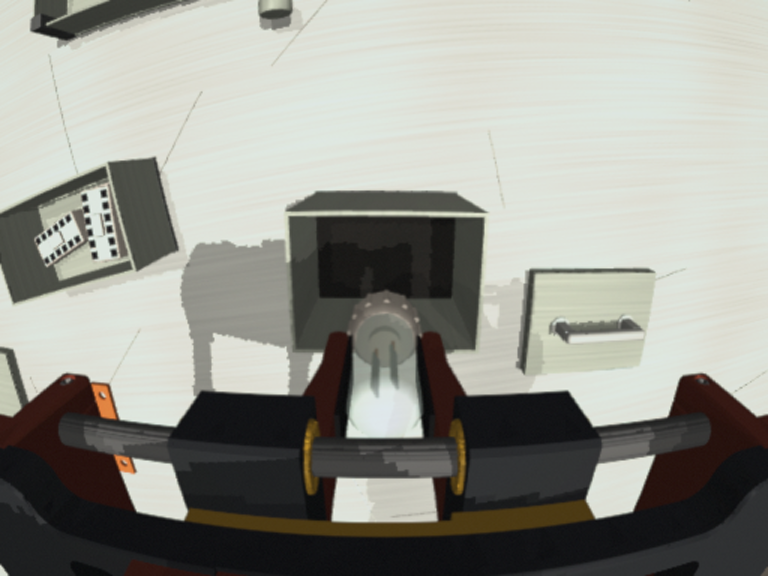

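The neon is held upright over the tin opening (foot at (385,330)). The pad's left and right edges are at about (318,270) and (454,270), which gives a rough pad height. I'll descend part way and compute that.

send_rows([
  [[0.009,0,0.05],0],
  [[0,0,0.1],0],
  [[0,0,0.1],0],
  [[0,0,0.1],0],
  [[0,0,0.05],0],
])

```text
clock: 7.1
tcp_pos: [592.8, -162.1, 97.4]
tcp_rot: [-3.133, 0.218, 0.008]
ft_force: [0.4, -0.8, -1.4]
opening: 0.29
grasp_force: 30.0
```

send_rows([
  [[0,0,0.02],0],
  [[0,0,0],0],
  [[0,0,0],0],
  [[0,0,0],0],
])

```text
clock: 7.5
tcp_pos: [595.5, -163.7, 97.8]
tcp_rot: [3.133, -0.219, 0.005]
ft_force: [0.3, -0.4, -1.2]
opening: 0.287
grasp_force: 30.0
```

Run:
```python
from h import *
from plant import arm
for n,rows in(("w3",(166,172,178,185)),("w1",(145,155,165,175))):
    d=load(n);g=cv2.GaussianBlur(cv2.cvtColor(d["frame"],cv2.COLOR_BGR2GRAY),(1,5),0).astype(float)
    for v in rows:
        gr=np.diff(g[v]);a,b=((205,222),(292,310)) if n=="w3" else ((210,228),(288,304))
        l=a[0]+np.argmin(gr[a[0]:a[1]])+.5; r=b[0]+np.argmax(gr[b[0]:b[1]])+.5
        zs=np.arange(0,60,.5);w=np.array([np.linalg.norm(wonz(d,(l,v),z)-wonz(d,(r,v),z)) for z in zs])
        print(n,v,l,r,"z",zs[np.argmin(abs(w-115))])
s=arm.state();R,t=tool(s);print(s["clock"],t,s["ft_force"])
```

```text
w3 166 211.5 302.5 z 17.5
w3 172 211.5 302.5 z 19.5
w3 178 211.5 301.5 z 17.5
w3 185 211.5 301.5 z 20.0
w1 145 217.5 296.5 z 21.5
w1 155 217.5 295.5 z 19.0
w1 165 218.5 295.5 z 17.0
w1 175 218.5 294.5 z 15.0
7.5 [ 595.52601541 -163.71613149   97.82655463] [ 0.29552014 -0.41234748 -1.16986661]
```

send_rows([
  [[0,0,0.015],0],
  [[0,0,0.015],0],
  [[0,0,0.015],0],
  [[0,0,0],0],
])

```text
clock: 7.9
tcp_pos: [594.0, -163.3, 80.9]
tcp_rot: [-3.133, 0.219, 0.003]
ft_force: [0.3, 0.4, -0.3]
opening: 0.293
grasp_force: 30.0
```

send_rows([
  [[0,0,0.0033],0],
  [[0,0,0.0033],0],
  [[0,0,0],0],
])

```text
clock: 8.2
tcp_pos: [594.6, -163.4, 80.2]
tcp_rot: [-3.134, 0.219, 0.0]
ft_force: [-0.3, 0.5, -0.2]
opening: 0.289
grasp_force: 30.0
```

send_rows([
  [[0,0,0.0033],0],
  [[0,0,0.0033],0],
  [[0,0,0],0],
])

```text
clock: 8.5
tcp_pos: [594.5, -163.4, 78.1]
tcp_rot: [-3.134, 0.219, 0.0]
ft_force: [0.4, 0.0, -0.6]
opening: 0.292
grasp_force: 30.0
```

send_rows([
  [[0,0,0.0033],0],
  [[0,0,0.0033],0],
  [[0,0,0],0],
])

```text
clock: 8.8
tcp_pos: [594.5, -163.4, 76.1]
tcp_rot: [-3.134, 0.219, 0.001]
ft_force: [-0.1, -0.6, -0.9]
opening: 0.29
grasp_force: 30.0
```

send_rows([
  [[0,0,0.0033],0],
  [[0,0,0.0033],0],
  [[0,0,0],0],
])

```text
clock: 9.1
tcp_pos: [594.5, -163.4, 74.1]
tcp_rot: [-3.134, 0.219, 0.0]
ft_force: [-0.1, 1.0, -1.4]
opening: 0.29
grasp_force: 30.0
```

send_rows([
  [[0,0,0.0033],0],
  [[0,0,0],0],
  [[0,0,0],0],
])

```text
clock: 9.4
tcp_pos: [594.6, -163.4, 73.5]
tcp_rot: [3.134, -0.219, 0.0]
ft_force: [-0.4, 0.1, 0.3]
opening: 0.29
grasp_force: 30.0
```

```bash
python3 -c "
from plant import arm
for i in range(3):
    s=arm.state();print(s['tcp_pos'][2],s['ft_force'],s['moment'])"
```

```text
73.49677196915533 [-0.44366545  0.07616967  0.32735131] [0.11025143 0.05304589 0.00469227]
73.49677196915533 [-0.44366545  0.07616967  0.32735131] [0.11025143 0.05304589 0.00469227]
73.49677196915533 [-0.44366545  0.07616967  0.32735131] [0.11025143 0.05304589 0.00469227]
```

send_rows([
  [[0,0,0],0],
])

```text
clock: 9.5
tcp_pos: [594.6, -163.5, 73.5]
tcp_rot: [3.134, -0.219, 0.0]
ft_force: [-0.4, -0.1, 0.0]
opening: 0.285
grasp_force: 30.0
```

send_rows([
  [[0,0,0.0033],0],
  [[0,0,0],0],
])

```text
clock: 9.7
tcp_pos: [594.7, -163.5, 72.5]
tcp_rot: [3.134, -0.219, 0.0]
ft_force: [-0.3, -0.9, 2.1]
opening: 0.286
grasp_force: 30.0
```

send_rows([
  [[0,0,0],0],
])

```text
clock: 9.8
tcp_pos: [594.7, -163.4, 72.6]
tcp_rot: [3.134, -0.219, 0.0]
ft_force: [-1.3, 0.4, 1.1]
opening: 0.292
grasp_force: 30.0
```

send_rows([
  [[0,0,0.0033],0],
  [[0,0,0],0],
])

```text
clock: 10.0
tcp_pos: [594.7, -163.4, 71.6]
tcp_rot: [3.134, -0.219, 0.001]
ft_force: [-0.9, -0.3, 2.1]
opening: 0.287
grasp_force: 30.0
```

send_rows([
  [[0,0,0],0],
])

```text
clock: 10.1
tcp_pos: [594.7, -163.5, 71.7]
tcp_rot: [3.134, -0.219, 0.001]
ft_force: [-0.3, 0.3, 3.0]
opening: 0.288
grasp_force: 30.0
```

Contact: force rose to about 3 N. I'll ease back 1 mm so the lamp isn't pressed in, open partly, and rise straight.

send_rows([
  [[0,0,-0.0033],0],
  [[0,0,0],0],
])

```text
clock: 10.3
tcp_pos: [594.6, -163.4, 72.4]
tcp_rot: [3.134, -0.219, 0.0]
ft_force: [-0.2, 0.3, 1.2]
opening: 0.286
grasp_force: 30.0
```

send_rows([
  [[0,0,0],0],
  [[0,0,0],0],
  [[0,0,0],0],
  [[0,0,0],0],
  [[0,0,0],0],
], fingers=-0.05)

```text
clock: 10.8
tcp_pos: [594.5, -163.4, 72.2]
tcp_rot: [-3.134, 0.219, 0.0]
ft_force: [0.4, -0.7, -0.2]
opening: 0.525
grasp_force: 0.0
```

send_rows([
  [[0,0,-0.02],0],
  [[0,0,-0.05],0],
  [[0,0,-0.08],0],
  [[0,0,-0.12],0],
  [[0,0,-0.15],0],
])

```text
clock: 11.3
tcp_pos: [593.9, -163.2, 199.2]
tcp_rot: [-3.133, 0.219, 0.003]
ft_force: [0.1, 0.5, -0.5]
opening: 0.523
grasp_force: 0.0
```

send_rows([
  [[-0.05,0,-0.15],0],
  [[-0.05,0,-0.12],0],
  [[0,0,0],0],
  [[0,0,0],0],
  [[0,0,0],0],
])

```text
clock: 11.8
tcp_pos: [564.8, -159.1, 278.3]
tcp_rot: [-3.133, 0.219, 0.002]
ft_force: [-0.2, 0.3, -0.2]
opening: 0.524
grasp_force: 0.0
```

Run:
```python
from h import *
d=shot("w4");s=d["s"];R,t=tool(s);print(s["clock"],t,yawx(R),s["ft_force"]);show(d,"w4b")
plan(s,[495,-352,230],84)
```

```text
11.8 [ 564.7635125  -159.14799575  278.25220437] -8.000343553089172 [-0.23669731  0.30124693 -0.22439076]
turn deg 88.0 units 0.9778 rows 11 | shift mm [199.1  49.1  48.2] units [0.6637 0.1638 0.1608] rows 4.2
```

View pics/w4b.png

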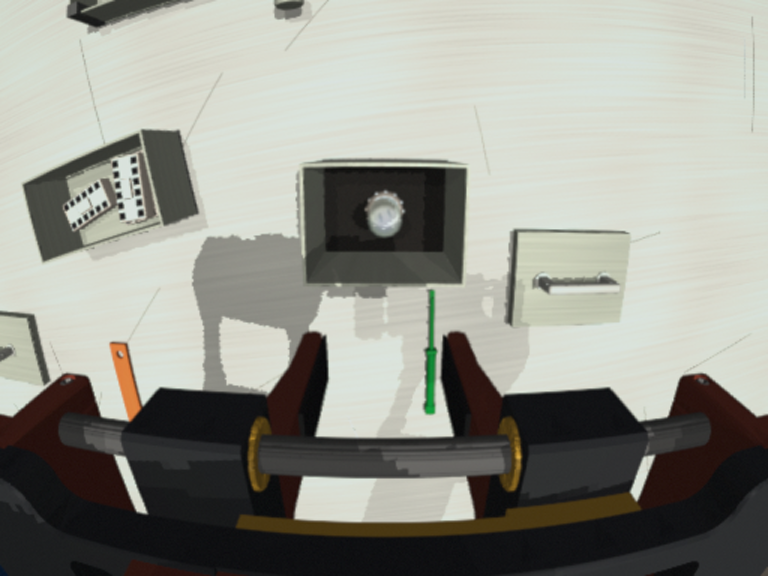

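The neon stands upright in the tall tin, at (385,213). Next is the short lid; from here I'll measure edges in code because only two views are left.

send_rows([
  [[0,0,0],0.089],
  [[0,0,0],0.089],
  [[0,0,0],0.089],
  [[0,0,0],0.089],
  [[0,0,0],0.089],
])

```text
clock: 12.35
tcp_pos: [564.7, -159.1, 277.0]
tcp_rot: [2.865, -1.287, -0.006]
ft_force: [0.1, 0.7, 0.1]
opening: 0.528
grasp_force: 0.0
```

send_rows([
  [[0,0,0],0.089],
  [[0,0,0],0.089],
  [[0,0,0],0.089],
  [[0,0,0],0.089],
  [[0,0,0],0.089],
])

```text
clock: 12.85
tcp_pos: [550.7, -191.5, 276.3]
tcp_rot: [-2.321, 2.098, 0.012]
ft_force: [0.7, -0.2, 0.6]
opening: 0.527
grasp_force: 0.0
```

send_rows([
  [[0,0,0],0.089],
  [[-0.144,-0.027,0.027],0],
  [[-0.144,-0.027,0.027],0],
  [[-0.144,-0.027,0.027],0],
  [[-0.144,-0.027,0.027],0],
], fingers=-0.05)

```text
clock: 13.35
tcp_pos: [516.3, -134.0, 244.5]
tcp_rot: [-2.34, 2.001, 0.031]
ft_force: [0.2, 0.1, 0.0]
opening: 0.526
grasp_force: 0.0
```

send_rows([
  [[-0.144,-0.027,0.027],0],
  [[-0.144,-0.027,0.027],0],
  [[0,0,0],0],
  [[0,0,0],0],
  [[0,0,0],0],
])

```text
clock: 13.85
tcp_pos: [505.2, -89.6, 232.5]
tcp_rot: [-2.384, 1.912, 0.035]
ft_force: [0.6, 0.3, 0.3]
opening: 0.522
grasp_force: 0.0
```

Run:
```python
from h import *
d=shot("w5");s=d["s"];R,t=tool(s);print(s["clock"],t,yawx(R))
c=np.array([495,-352.]);a=np.radians(-6.3);ux=np.array([np.cos(a),np.sin(a)]);uy=np.array([-ux[1],ux[0]])
print("pred px",[np.round(wproj(d,[*(c+i*51*ux+j*66*uy),17]),0).tolist() for i,j in((-1,-1),(1,-1),(1,1),(-1,1))])
f=d["frame"];hsv=cv2.cvtColor(f,cv2.COLOR_BGR2HSV);lab=cv2.cvtColor(f,cv2.COLOR_BGR2LAB)
u,v=np.round(wproj(d,[*(c+25*ux+30*uy),17])).astype(int);print("lid px",hsv[v,u],lab[v,u])
u,v=np.round(wproj(d,[*(c+90*ux+30*uy),0])).astype(int);print("bench",hsv[v,u],lab[v,u])
show(d,"w5b")
```

```text
13.85 [505.19565878 -89.62023342 232.53547585] -77.34829539411658
pred px [[371.0, -64.0], [297.0, -91.0], [264.0, -11.0], [343.0, 18.0]]
lid px [ 20 188  76] [ 65 132 154]
bench [ 33  10 224] [227 126 132]
```

View pics/w5b.png

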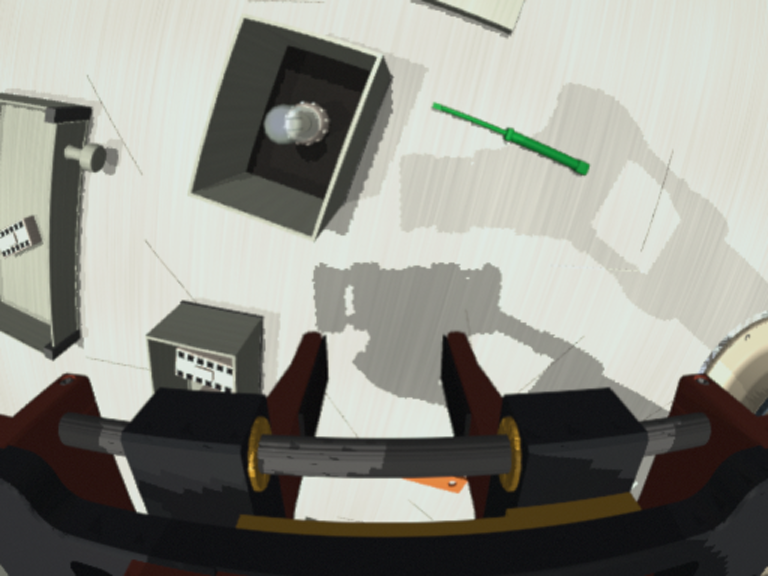

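I turned the wrong way: mod-180 picked the yaw at the last joint's limit. I'll check q and tilt before turning back.

```bash
sed -i 's/def plan(s,p=None,xdir=None,mod=180)/def plan(s,p=None,xdir=None,mod=360)/' h.py
python3 - <<'E'
from h import *
from plant import arm
s=arm.state();R,t=tool(s);print(np.round(s["q"],3),R[:,2].round(4),yawx(R))
plan(s,None,84)
E
```

```text
[-0.302 -0.158  1.459  0.091  1.829  2.644] [ 0.0363  0.0812 -0.996 ] -77.3560420864381
turn deg -161.4 units -1.7928 rows 19 | shift mm [0. 0. 0.] units [0. 0. 0.] rows 0.0
```

send_rows([
  [[0,0,-0.05],-0.08],
  [[0,0,-0.05],-0.09],
  [[0,0,-0.05],-0.09],
  [[0,0,0],-0.09],
  [[0,0,0],-0.09],
])

```text
clock: 14.4
tcp_pos: [503.9, -93.6, 278.6]
tcp_rot: [-2.89, 0.982, -0.015]
ft_force: [-1.1, -0.9, -0.4]
opening: 0.524
grasp_force: 0.0
```

Run:
```python
from h import *
from plant import arm
s=arm.state();R,t=tool(s);print(t,np.round(s["q"],3),R[:,2].round(4),yawx(R))
plan(s,None,84)
```

```text
[503.86658493 -93.57551845 278.63733595] [-0.311 -0.144  1.365  0.094  1.908  1.947] [ 0.0381  0.0808 -0.996 ] -37.49518374040054
turn deg -121.5 units -1.3499 rows 15 | shift mm [0. 0. 0.] units [0. 0. 0.] rows 0.0
```

The tool is tilted 5° from pushing against the J6 limit (q4 = 0.09). Rolls can't undo that directly, but approaching the opposite J6 limit should drive q4 back the other way. I'll try that carefully, high above the bench.

send_rows([
  [[0.096,0.096,-0.056],0],
  [[0.096,0.096,-0.056],0],
  [[0.096,0.096,-0.056],0],
  [[0,0,0],-0.094],
  [[0,0,0],-0.094],
])

```text
clock: 14.9
tcp_pos: [517.1, -220.1, 318.4]
tcp_rot: [-3.005, 0.55, -0.033]
ft_force: [-0.0, -0.1, -0.3]
opening: 0.522
grasp_force: 0.0
```

send_rows([
  [[0,0,0],-0.094],
  [[0,0,0],-0.094],
  [[0,0,0],-0.094],
  [[0,0,0],-0.094],
  [[0,0,0],-0.094],
])

```text
clock: 15.4
tcp_pos: [517.1, -218.5, 318.6]
tcp_rot: [-3.013, -0.577, -0.079]
ft_force: [-0.3, 0.8, 0.0]
opening: 0.528
grasp_force: 0.0
```

send_rows([
  [[0,0,0],-0.094],
  [[0,0,0],-0.094],
  [[0,0,0],-0.094],
  [[0,0,0],-0.094],
  [[0,0,0],-0.094],
])

```text
clock: 15.9
tcp_pos: [517.1, -218.5, 318.6]
tcp_rot: [-2.621, -1.637, -0.115]
ft_force: [-0.1, 0.1, 0.6]
opening: 0.528
grasp_force: 0.0
```

send_rows([
  [[0,0,0],-0.094],
  [[0,0,0],-0.094],
  [[0,0,0],-0.094],
  [[0,0,0],-0.094],
  [[0,0,0],-0.094],
])

```text
clock: 16.4
tcp_pos: [517.1, -218.5, 318.6]
tcp_rot: [-1.871, -2.496, -0.136]
ft_force: [0.7, -0.1, -0.2]
opening: 0.524
grasp_force: 0.0
```

send_rows([
  [[0,0,0],-0.094],
  [[0,0,0],-0.094],
  [[0,0,0],-0.094],
  [[0,0,0],-0.094],
  [[0,0,0],-0.094],
])

```text
clock: 16.9
tcp_pos: [517.1, -218.5, 318.6]
tcp_rot: [0.846, 3.009, 0.138]
ft_force: [-0.4, 1.1, -0.6]
opening: 0.528
grasp_force: 0.0
```

```bash
cat > st.py <<'E'
from h import *
from plant import arm
s=arm.state();R,t=tool(s);print(s["clock"],t.round(1),np.round(s["q"],3),"z",R[:,2].round(4),"yaw",yawx(R).round(1))
E
python3 st.py
```

```text
16.9 [ 517.1 -218.5  318.6] [-0.516  0.028  1.127  0.097  1.993 -1.499] z [ 0.0366  0.0813 -0.996 ] yaw 148.6
```

send_rows([
  [[0.07,0.114,0],0],
  [[0,0,0],-0.094],
  [[0,0,0],-0.094],
  [[0,0,0],-0.094],
  [[0,0,0],-0.094],
])

```text
clock: 17.4
tcp_pos: [517.2, -178.4, 321.9]
tcp_rot: [-0.066, 3.1, 0.125]
ft_force: [0.5, -0.1, -0.6]
opening: 0.526
grasp_force: 0.0
```

send_rows([
  [[0,0,0],-0.094],
  [[0,0,0],-0.094],
  [[0,0,0],-0.06],
  [[0,0,0],-0.02],
  [[0,0,0],0],
])

```text
clock: 17.9
tcp_pos: [517.2, -178.4, 321.9]
tcp_rot: [-0.7, 3.005, 0.11]
ft_force: [-1.2, 0.8, 0.4]
opening: 0.525
grasp_force: 0.0
```

```bash
python3 st.py
```

```text
17.9 [ 517.2 -178.4  321.9] [-0.452 -0.014  1.163  0.098  1.993 -2.44 ] z [ 0.0367  0.0813 -0.996 ] yaw -153.9
```

Near the limit now; I'll press past it gradually.

send_rows([
  [[0,0,0],-0.07],
  [[0,0,0],-0.07],
  [[0,0,0],0],
])

```text
clock: 18.2
tcp_pos: [519.2, -173.8, 322.5]
tcp_rot: [-1.011, 2.908, 0.099]
ft_force: [-0.3, 0.3, -0.9]
opening: 0.523
grasp_force: 0.0
```

```bash
python3 st.py
```

```text
18.2 [ 519.2 -173.8  322.5] [-0.442 -0.013  1.161  0.097  1.993 -2.642] z [ 0.0363  0.0805 -0.9961] yaw -141.7
```

send_rows([
  [[0,0,0],-0.05],
  [[0,0,0],-0.05],
  [[0,0,0],0],
])

```text
clock: 18.5
tcp_pos: [536.3, -129.2, 327.2]
tcp_rot: [-1.146, 2.864, 0.084]
ft_force: [-0.0, 0.1, -0.6]
opening: 0.524
grasp_force: 0.0
```

```bash
python3 st.py
```

```text
18.5 [ 536.3 -129.2  327.2] [-0.348 -0.004  1.143  0.086  1.995 -2.644] z [ 0.032   0.0712 -0.9969] yaw -136.4
```

send_rows([
  [[0.137,-0.061,0],0],
  [[0.137,-0.061,0],0],
  [[0,0,0],0],
])

```text
clock: 18.8
tcp_pos: [517.7, -170.6, 323.8]
tcp_rot: [-1.033, 2.919, 0.074]
ft_force: [-0.3, 0.2, 0.2]
opening: 0.526
grasp_force: 0.0
```

```bash
python3 st.py
```

```text
18.8 [ 517.7 -170.6  323.8] [-0.422 -0.016  1.161  0.071  1.997 -2.644] z [ 0.0255  0.0598 -0.9979] yaw -141.1
```

send_rows([
  [[0.13,-0.06,0],-0.06],
  [[0.13,-0.06,0],-0.06],
  [[0.13,-0.06,0],-0.06],
  [[0,0,0],0],
])

```text
clock: 19.2
tcp_pos: [520.1, -140.2, 325.2]
tcp_rot: [-1.13, 2.908, 0.031]
ft_force: [0.1, -0.7, -0.7]
opening: 0.526
grasp_force: 0.0
```

```bash
python3 st.py
```

```text
19.2 [ 520.1 -140.2  325.2] [-0.345 -0.033  1.174  0.032  1.997 -2.644] z [ 0.013   0.0264 -0.9996] yaw -137.5
```

send_rows([
  [[0.13,-0.06,0],-0.06],
  [[0.13,-0.06,0],-0.06],
  [[0,0,0],0],
])

```text
clock: 19.5
tcp_pos: [518.5, -122.8, 324.2]
tcp_rot: [-1.187, 2.902, -0.0]
ft_force: [-0.4, -0.7, 0.4]
opening: 0.526
grasp_force: 0.0
```

```bash
python3 st.py
```

```text
19.5 [ 518.5 -122.8  324.2] [-0.299 -0.049  1.191  0.004  1.995 -2.644] z [ 0.0055  0.0019 -1.    ] yaw -135.5
```

Tilt is back to 0.3°. I'll roll back the proper way to yaw 84° and move to view the short lid.

send_rows([
  [[0,0,0],0.092],
  [[0,0,0],0.092],
  [[0,0,0],0.092],
  [[0,0,0],0.092],
  [[0,0,0],0.092],
])

```text
clock: 20.0
tcp_pos: [518.5, -124.5, 323.9]
tcp_rot: [-0.07, 3.136, 0.003]
ft_force: [0.7, -0.2, 0.4]
opening: 0.525
grasp_force: 0.0
```

send_rows([
  [[0,0,0],0.092],
  [[0,0,0],0.092],
  [[0,0,0],0.092],
  [[0,0,0],0.092],
  [[0,0,0],0.092],
])

```text
clock: 20.5
tcp_pos: [518.5, -124.5, 323.9]
tcp_rot: [1.043, 2.959, 0.006]
ft_force: [0.6, 0.3, -0.4]
opening: 0.525
grasp_force: 0.0
```

send_rows([
  [[0,0,0],0.092],
  [[0,0,0],0.092],
  [[0,0,0],0.092],
  [[0,0,0],0.092],
  [[0,0,0],0.092],
])

```text
clock: 21.0
tcp_pos: [518.5, -124.5, 323.9]
tcp_rot: [2.023, 2.4, 0.008]
ft_force: [0.5, -0.4, 0.0]
opening: 0.529
grasp_force: 0.0
```

send_rows([
  [[0,0,0],0.092],
  [[0,0,0],0.089],
  [[0,0,0],0],
  [[-0.1385,0,0.045],0],
  [[-0.1385,0,0.045],0],
])

```text
clock: 21.5
tcp_pos: [510.0, -207.2, 297.1]
tcp_rot: [2.328, 2.105, 0.01]
ft_force: [0.5, 0.0, -0.6]
opening: 0.527
grasp_force: 0.0
```

send_rows([
  [[-0.1385,0,0.045],0],
  [[-0.1385,0,0.045],0],
  [[-0.1385,0,0.045],0],
  [[-0.1385,0,0.045],0],
  [[-0.1385,0,0.045],0],
])

```text
clock: 22.0
tcp_pos: [487.2, -415.0, 228.1]
tcp_rot: [2.332, 2.102, 0.008]
ft_force: [-0.2, -0.2, 0.4]
opening: 0.526
grasp_force: 0.0
```

send_rows([
  [[0,0,0],0],
  [[0,0,0],0],
  [[0,0,0],0],
  [[0,0,0],0],
])

```text
clock: 22.4
tcp_pos: [488.5, -412.2, 230.1]
tcp_rot: [2.332, 2.099, 0.009]
ft_force: [0.3, 0.5, -0.5]
opening: 0.524
grasp_force: 0.0
```

```bash
python3 st.py
python3 - <<'E'
from h import *
d=shot("w6")
c=np.array([495,-352.]);a=np.radians(-6.3);ux=np.array([np.cos(a),np.sin(a)]);uy=np.array([-ux[1],ux[0]])
print("pred px",[np.round(wproj(d,[*(c+i*51*ux+j*66*uy),17]),0).tolist() for i,j in((-1,-1),(1,-1),(1,1),(-1,1))])
f=d["frame"];hsv=cv2.cvtColor(f,cv2.COLOR_BGR2HSV);lab=cv2.cvtColor(f,cv2.COLOR_BGR2LAB)
for p,z in((c+25*ux+30*uy,17),(c-35*ux+30*uy,17),(c+25*ux-40*uy,17),(c+90*ux+30*uy,0),(c-90*ux+30*uy,0),(c+120*uy,0)):
    u,v=np.round(wproj(d,[*p,z])).astype(int);print(u,v,hsv[v-2:v+3,u-2:u+3].mean((0,1)).round(),lab[v-2:v+3,u-2:u+3].mean((0,1)).round())
E
```

```text
22.4 [ 488.5 -412.2  230.1] [-0.757  0.196  1.102  0.006  1.839 -0.651] z [ 0.007  0.001 -1.   ] yaw 84.0
pred px [[214.0, 170.0], [293.0, 170.0], [295.0, 67.0], [213.0, 67.0]]
274 95 [ 38.  26. 136.] [143. 124. 135.]
226 95 [ 38.  25. 121.] [128. 125. 134.]
273 150 [ 37.  26. 195.] [199. 123. 138.]
322 97 [ 43.  15. 198.] [202. 124. 133.]
186 96 [ 29.  14. 125.] [133. 127. 132.]
254 28 [ 30.  15. 142.] [149. 126. 132.]
```

```bash
cat >> h.py <<'E'
def edges(d,c,yaw,L,W,z,chan,sgn=0,rng=9,m=.8,verbose=1):
    """measure a rectangle (W along ux, L along uy) on plane z: find the strongest step across each predicted side, fit lines"""
    a=np.radians(yaw);ux=np.array([np.cos(a),np.sin(a)]);uy=np.array([-ux[1],ux[0]]);out={}
    g=cv2.GaussianBlur(chan.astype(np.float32),(3,3),0);s=np.arange(-rng,rng+.01,.5)
    for n,(o,h,t,l) in dict(xm=(-ux,W/2,uy,L),xp=(ux,W/2,uy,L),ym=(-uy,L/2,ux,W),yp=(uy,L/2,ux,W)).items():
        hit=[]
        for k in np.linspace(-m*l/2,m*l/2,31):
            uv=np.array([wproj(d,[*(c+o*(h+q)+t*k),z]) for q in s],np.float32)
            if (uv<2).any() or (uv[:,0]>509).any() or (uv[:,1]>381).any(): continue
            p=cv2.remap(g,uv[None,:,0].copy(),uv[None,:,1].copy(),cv2.INTER_LINEAR)[0]
            gr=np.gradient(p);gr=gr*sgn if sgn else abs(gr)
            i=np.argmax(gr);hit.append((k,s[i],gr[i]))
        hit=np.array(hit)
        if len(hit)<6: out[n]=None;print(n,"few",len(hit));continue
        k,o_=hit[:,0],hit[:,1];w=abs(o_-np.median(o_))<2.5
        b=np.polyfit(k[w],o_[w],1);r=o_[w]-np.polyval(b,k[w])
        out[n]=(np.polyval(b,0),np.degrees(b[0]),w.sum(),r.std())
        print(n,"off %.1f slope %.2fdeg n %d sd %.2f g %.1f"%(*out[n],np.median(hit[:,2])))
    return out,ux,uy
E
python3 - <<'E'
from h import *
d=load("w6");f=d["frame"];hsv=cv2.cvtColor(f,cv2.COLOR_BGR2HSV);lab=cv2.cvtColor(f,cv2.COLOR_BGR2LAB)
c=np.array([495,-352.])
sat=cv2.GaussianBlur(hsv[...,1],(5,5),0)
print("sat,falling outward");edges(d,c,-6.3,132,102,17,sat,-1)
print("L");edges(d,c,-6.3,132,102,17,lab[...,0])
m=((sat>20)).astype(np.uint8);m=cv2.morphologyEx(m,cv2.MORPH_OPEN,np.ones((5,5)))
cs=[q for q in cv2.findContours(m,0,2)[0] if cv2.contourArea(q)>3000];
for q in cs: print(cv2.contourArea(q),np.round(cv2.boundingRect(q)))
E
```

```text
sat,falling outward
xm off 0.1 slope -0.49deg n 31 sd 0.48 g 1.2
xp off -1.1 slope 1.12deg n 31 sd 0.46 g 1.2
ym off -3.4 slope 0.83deg n 29 sd 0.44 g 1.3
yp off 2.2 slope -0.88deg n 31 sd 0.44 g 1.1
L
xm off 2.0 slope -0.61deg n 31 sd 0.59 g 3.5
xp off 6.5 slope 0.24deg n 18 sd 0.62 g 9.5
ym off -1.0 slope -0.24deg n 22 sd 1.14 g 2.6
yp off 2.3 slope 1.26deg n 24 sd 1.06 g 2.2
45156.0 [  0 220 512 164]
7986.0 [214  65  81 103]
```

The short lid's edges fit well: centre (494.7, -349.2), yaw -7.1°, measured 101 x 131 mm against 102 x 132 given. Grasping its bar.

send_rows([
  [[0,0,0],0.0122],
  [[0.1055,-0.0027,0.03],0],
  [[0.1055,-0.0027,0.05],0],
  [[0,0,0.12],0],
  [[0,0,0.12],0],
])

```text
clock: 22.95
tcp_pos: [495.7, -349.1, 133.8]
tcp_rot: [2.352, 2.074, 0.01]
ft_force: [-0.5, -0.7, -0.1]
opening: 0.527
grasp_force: 0.0
```

send_rows([
  [[0,0,0.12],0],
  [[0,0,0.1],0],
  [[0,0,0.05],0],
  [[0,0,0],0],
  [[0,0,0],0],
])

```text
clock: 23.45
tcp_pos: [495.7, -350.2, 53.4]
tcp_rot: [2.355, 2.074, 0.009]
ft_force: [0.6, 0.1, -0.3]
opening: 0.523
grasp_force: 0.0
```

```bash
python3 st.py; python3 -c "
from h import *
from plant import arm
plan(arm.state(),[494.7,-349.2,26],82.9)"
```

```text
23.45 [ 495.7 -350.2   53.4] [-0.674  0.138  1.481  0.005  1.518 -0.548] z [ 0.0067  0.0011 -1.    ] yaw 82.7
turn deg -0.2 units -0.0018 rows 1 | shift mm [ 0.9 -1.3 27.4] units [ 0.0029 -0.0043  0.0913] rows 0.5
```

send_rows([
  [[0.003,-0.004,0.05],0],
  [[0,0,0.04],0],
  [[0,0,0],0],
  [[0,0,0],0],
])

```text
clock: 23.85
tcp_pos: [493.8, -348.6, 24.3]
tcp_rot: [2.357, 2.076, 0.008]
ft_force: [0.1, -0.3, 0.6]
opening: 0.527
grasp_force: 0.0
```

send_rows([
  [[0,0,0],0],
  [[0,0,0],0],
  [[0,0,0],0],
  [[0,0,0],0],
  [[0,0,0],0],
], fingers=1)

```text
clock: 24.35
tcp_pos: [494.2, -348.9, 24.9]
tcp_rot: [2.356, 2.075, 0.009]
ft_force: [1.7, -0.2, 2.9]
opening: 0.11
grasp_force: 28.1
```

send_rows([
  [[0,0,0],0],
  [[0,0,0],0],
  [[0,0,0],0],
])

```text
clock: 24.65
tcp_pos: [494.1, -348.9, 24.9]
tcp_rot: [2.356, 2.075, 0.009]
ft_force: [-0.7, 1.3, 1.6]
opening: 0.112
grasp_force: 30.0
```

```bash
python3 st.py
```

```text
24.65 [ 494.1 -348.9   24.9] [-0.674  0.152  1.517  0.005  1.47  -0.547] z [ 0.0053  0.0022 -1.    ] yaw 82.7
```

Short lid gripped (9.8 mm). I'll refine the tall tin's pose from stored views with opposite camera headings so any bias shows.

Run:
```python
from h import *
for n,pts in(("w1",[(302.5,196.5),(466.5,196.5),(462,313),(311.5,313)]),("w4",[(300,163),(467,163),(463,284),(305,284)]),("w3",[(286,212),(487,212),(475,350),(292,350)]),("w5",[(245,18),(384,55),(315,239),(191,193)])):
    d=load(n);P=quad(n,np.array(pts)/1.5,128,lambda p:wonz(d,p,128))
    c=np.array([594.6,-162.5]);g=cv2.cvtColor(d["frame"],cv2.COLOR_BGR2GRAY)
    o,ux,uy=edges(d,c,-7.9,117.5,87.5,128,cv2.morphologyEx(g,cv2.MORPH_TOPHAT,np.ones((9,9))),rng=5) if n in("w1","w4") else (0,0,0)
```

```text
w1 [ 594.6 -162.5] edges [119.1  90.  116.8  90. ] dirs mod180 [ 82.1 172.5  82.1 174. ]
xm off 3.0 slope -1.25deg n 26 sd 1.07 g 0.8
xp off -2.0 slope -0.00deg n 28 sd 0.00 g 22.6
ym off 0.3 slope 1.05deg n 26 sd 1.10 g 0.5
yp off -0.3 slope 0.04deg n 25 sd 1.32 g 0.7
w4 [ 595.2 -162.3] edges [116.3  88.1 116.4  88.1] dirs mod180 [ 82.  172.2  82.  172.2]
xm off 0.4 slope 1.08deg n 21 sd 1.16 g 1.4
xp off -1.9 slope 0.37deg n 26 sd 0.14 g 22.9
ym off -1.0 slope 0.17deg n 28 sd 0.88 g 0.5
yp off -1.2 slope -0.26deg n 22 sd 0.28 g 8.6
w3 [ 595.2 -162.2] edges [117.   87.8 116.7  87.8] dirs mod180 [ 82.1 170.8  82.1 170.9]
w5 [ 591.6 -162.3] edges [ 87.  117.2  86.8 114.5] dirs mod180 [173.3  81.3 171.5  81.3]
```

send_rows([
  [[0,0,-0.02],0],
  [[0,0,-0.06],0],
  [[0,0,-0.12],0],
  [[0,0,-0.14],0],
  [[0,0,-0.14],0],
])

```text
clock: 25.15
tcp_pos: [492.9, -348.8, 169.7]
tcp_rot: [2.358, 2.076, 0.008]
ft_force: [0.6, -1.0, -1.7]
opening: 0.109
grasp_force: 30.0
```

send_rows([
  [[0,0,-0.06],0],
  [[0,0,-0.02],0],
  [[0,0,0],0],
  [[0,0,0],0],
])

```text
clock: 25.55
tcp_pos: [492.7, -348.8, 190.6]
tcp_rot: [-2.357, -2.075, -0.008]
ft_force: [-0.3, 0.5, -2.6]
opening: 0.11
grasp_force: 30.0
```

```bash
python3 st.py; python3 -c "
from plant import arm
s=arm.state();print(s['opening'],s['grasp_force'],s['ft_force'],s['moment'])"
```

```text
25.55 [ 492.7 -348.8  190.6] [-0.675  0.097  1.281  0.005  1.764 -0.547] z [ 0.0027  0.0043 -1.    ] yaw 82.7
0.1098479394273387 29.999080896377563 [-0.26021242  0.49372649 -2.59085272] [-0.05606553 -0.09573591  0.05338325]
```

send_rows([
  [[0.04,0.061,-0.117],0],
  [[0.04,0.061,-0.117],0],
  [[0.04,0.061,-0.117],0],
  [[0.04,0.061,-0.117],0],
  [[0,0,0],0],
])

```text
clock: 26.05
tcp_pos: [573.7, -310.1, 337.0]
tcp_rot: [2.35, 2.075, 0.012]
ft_force: [0.9, -0.7, -0.8]
opening: 0.108
grasp_force: 30.0
```

send_rows([
  [[0,0,0],0],
  [[0,0,0],0],
  [[0,0,0],0],
])

```text
clock: 26.35
tcp_pos: [570.2, -311.5, 330.8]
tcp_rot: [-2.357, -2.073, -0.006]
ft_force: [0.3, 0.6, -1.3]
opening: 0.111
grasp_force: 30.0
```

```bash
python3 st.py
python3 - <<'E'
from h import *
d=shot("w7");f=d["frame"]
c=np.array([594,-162.]);a=np.radians(-7.9);ux=np.array([np.cos(a),np.sin(a)]);uy=np.array([-ux[1],ux[0]])
P=[np.round(wproj(d,[*(c+i*45*ux+j*60*uy),128]),0).tolist() for i,j in((-1,-1),(1,-1),(1,1),(-1,1))];print(P)
show(d,"w7b",(130,0,390,190),3)
E
```

```text
26.35 [ 570.2 -311.5  330.8] [-0.555  0.292  0.809  0.005  2.041 -0.425] z [ 0.0012  0.0046 -1.    ] yaw 82.7
[[221.0, 94.0], [295.0, 95.0], [296.0, 2.0], [222.0, 1.0]]
```

View pics/w7b.png

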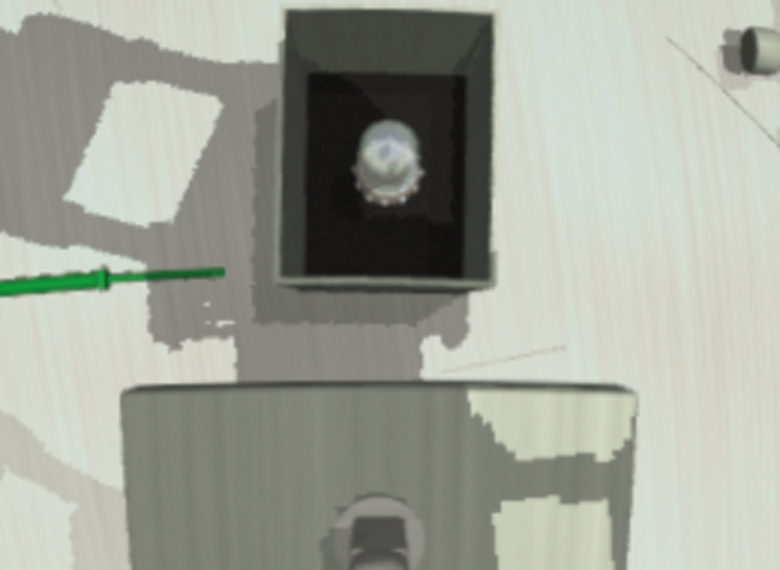

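The view shows the tin rim corners at (283,9), (495,13), (494,285) and (276,282). The held lid's front edge runs from (122,387) to (637,387), and the neon is still upright. That gives tin and lid from the same image.

Run:
```python
from h import *
d=load("w7");R,t=tool(d["s"])
px=lambda p:(p[0]/3+130-.33,p[1]/3-.33)
P=quad("tin",[px(p) for p in((283,9),(495,13),(494,285),(276,282))],128,lambda p:wonz(d,p,128))
c=P.mean(0)
zt=t[2]-24.9+17
L=np.array([wonz(d,px(p),zt) for p in((122,388),(637,388))]);print("lid front",L.round(1),np.linalg.norm(L[1]-L[0]),(R.T@(np.c_[L,[zt]*2]-t).T).T.round(1))
T=(R.T@(np.append(c,128)-t));print("tin in tool",T.round(1))
```

```text
tin [ 594.1 -163.3] edges [ 86.2 116.5  87.9 116.8] dirs mod180 [171.7  82.3 171.9  81.4]
lid front [[ 530.4 -239.6]
 [ 629.5 -252.3]] 99.99066335492338 [[ 66.3 -48.7   8.2]
 [ 66.2  51.3   8.2]]
tin in tool [149.1   4.6 203.5]
```

send_rows([
  [[0,0,0],0.008],
  [[0.12,0.002,0],0],
  [[0.14,0.002,0.05],0],
  [[0.14,0.002,0.08],0],
  [[0.1,0.0015,0.1],0],
])

```text
clock: 26.9
tcp_pos: [594.8, -160.8, 265.9]
tcp_rot: [2.368, 2.059, 0.012]
ft_force: [0.9, -0.6, -2.1]
opening: 0.115
grasp_force: 30.0
```

send_rows([
  [[0,0,0.1],0],
  [[0,0,0.1],0],
  [[0,0,0.08],0],
  [[0,0,0],0],
  [[0,0,0],0],
])

```text
clock: 27.4
tcp_pos: [594.7, -162.7, 181.4]
tcp_rot: [2.371, 2.06, 0.008]
ft_force: [0.1, 0.2, -0.8]
opening: 0.113
grasp_force: 30.0
```

send_rows([
  [[0,0,0],0],
  [[0,0,0],0],
])

```text
clock: 27.6
tcp_pos: [595.8, -163.1, 183.5]
tcp_rot: [2.368, 2.058, 0.011]
ft_force: [0.2, 0.5, -2.3]
opening: 0.111
grasp_force: 30.0
```

```bash
python3 st.py; python3 -c "
from h import *
from plant import arm
plan(arm.state(),[593.3,-162.8,150],82.0)"
```

```text
27.6 [ 595.8 -163.1  183.5] [-0.324  0.127  1.261  0.004  1.745 -0.184] z [ 0.0086  0.0012 -1.    ] yaw 82.0
turn deg -0.0 units -0.0001 rows 1 | shift mm [-0.2 -2.8 33.5] units [-0.0006 -0.0092  0.1116] rows 0.7
```

send_rows([
  [[0,-0.009,0.03],0],
  [[0,0,0.03],0],
  [[0,0,0.025],0],
  [[0,0,0],0],
  [[0,0,0],0],
])

```text
clock: 28.1
tcp_pos: [592.3, -162.1, 155.0]
tcp_rot: [2.37, 2.061, 0.008]
ft_force: [-0.3, 0.0, -1.1]
opening: 0.112
grasp_force: 30.0
```

```bash
python3 st.py; python3 -c "
from h import *
from plant import arm
plan(arm.state(),[593.3,-162.8,150],82.0)"
```

```text
28.1 [ 592.3 -162.1  155. ] [-0.325  0.123  1.316  0.004  1.699 -0.185] z [ 0.0043  0.0027 -1.    ] yaw 82.0
turn deg 0.0 units 0.0001 rows 1 | shift mm [-0.6  1.   5. ] units [-0.002   0.0035  0.0167] rows 0.1
```

send_rows([
  [[-0.001,0.002,0.005],0],
  [[0,0,0.005],0],
  [[0,0,0],0],
])

```text
clock: 28.4
tcp_pos: [593.1, -162.6, 152.6]
tcp_rot: [2.37, 2.06, 0.009]
ft_force: [-0.1, -0.3, -2.2]
opening: 0.111
grasp_force: 30.0
```

send_rows([
  [[0,0,0.005],0],
  [[0,0,0.005],0],
  [[0,0,0],0],
])

```text
clock: 28.7
tcp_pos: [593.0, -162.5, 149.3]
tcp_rot: [2.37, 2.06, 0.008]
ft_force: [0.4, 1.2, -2.2]
opening: 0.11
grasp_force: 30.0
```

Skirt is below the rim with no contact force, so it's fitting over. Continuing down.

send_rows([
  [[0,0,0.006],0],
  [[0,0,0.006],0],
  [[0,0,0.006],0],
  [[0,0,0],0],
])

```text
clock: 29.1
tcp_pos: [593.0, -162.5, 143.8]
tcp_rot: [2.37, 2.061, 0.008]
ft_force: [-0.6, -0.4, -1.4]
opening: 0.109
grasp_force: 30.0
```

send_rows([
  [[0,0,0.005],0],
  [[0,0,0.005],0],
  [[0,0,0],0],
])

```text
clock: 29.4
tcp_pos: [593.1, -162.5, 140.9]
tcp_rot: [2.37, 2.06, 0.008]
ft_force: [-0.5, 0.2, -1.6]
opening: 0.11
grasp_force: 30.0
```

send_rows([
  [[0,0,0.004],0],
  [[0,0,0],0],
  [[0,0,0],0],
])

```text
clock: 29.7
tcp_pos: [593.2, -162.5, 140.0]
tcp_rot: [2.37, 2.06, 0.009]
ft_force: [-0.2, -0.6, -2.2]
opening: 0.115
grasp_force: 30.0
```

send_rows([
  [[0,0,0.003],0],
  [[0,0,0.002],0],
  [[0,0,0],0],
])

```text
clock: 30.0
tcp_pos: [593.3, -162.6, 139.0]
tcp_rot: [2.369, 2.06, 0.009]
ft_force: [0.1, 0.8, -0.1]
opening: 0.115
grasp_force: 30.0
```

send_rows([
  [[0,0,0.003],0],
  [[0,0,0],0],
])

```text
clock: 30.2
tcp_pos: [593.3, -162.6, 138.9]
tcp_rot: [2.369, 2.059, 0.01]
ft_force: [-2.3, 0.8, 5.1]
opening: 0.112
grasp_force: 30.0
```

Lid seated: contact at TCP z = 138.9, as expected. Releasing and heading to the long lid.

send_rows([
  [[0,0,-0.002],0],
  [[0,0,0],0],
  [[0,0,0],0],
  [[0,0,0],0],
  [[0,0,0],0],
], fingers=-0.05)

```text
clock: 30.7
tcp_pos: [593.2, -162.5, 138.0]
tcp_rot: [2.37, 2.06, 0.008]
ft_force: [-0.1, -0.0, 0.0]
opening: 0.513
grasp_force: 0.0
```

send_rows([
  [[0,0,-0.02],0],
  [[0,0,-0.06],0],
  [[0,0,-0.12],0],
  [[0,0,-0.12],0],
  [[0.138,-0.0475,0],0],
])

```text
clock: 31.2
tcp_pos: [586.1, -123.4, 240.8]
tcp_rot: [2.368, 2.048, 0.015]
ft_force: [1.4, 0.7, 1.0]
opening: 0.526
grasp_force: 0.0
```

send_rows([
  [[0.138,-0.0475,0],0],
  [[0.138,-0.0475,0],0],
  [[0.138,-0.0475,0],0],
  [[0.138,-0.0475,0],0],
  [[0.138,-0.0475,0],0],
])

```text
clock: 31.7
tcp_pos: [542.0, 96.7, 235.3]
tcp_rot: [2.369, 2.059, 0.01]
ft_force: [-0.1, 0.3, -0.6]
opening: 0.524
grasp_force: 0.0
```

send_rows([
  [[0.138,-0.0475,0],0],
  [[0.138,-0.0475,0],0],
  [[0.138,-0.0475,0],0],
  [[0.138,-0.0475,0],0],
  [[0.138,-0.0475,0],0],
])

```text
clock: 32.2
tcp_pos: [500.2, 311.8, 235.6]
tcp_rot: [2.369, 2.06, 0.01]
ft_force: [0.4, 0.3, -0.6]
opening: 0.527
grasp_force: 0.0
```

send_rows([
  [[0.138,-0.0475,0],0],
  [[0,0,0],0],
  [[0,0,0],0],
  [[0,0,0],0],
  [[0,0,0],0],
])

```text
clock: 32.7
tcp_pos: [493.0, 351.7, 235.3]
tcp_rot: [2.371, 2.058, 0.009]
ft_force: [0.1, 0.8, -0.1]
opening: 0.524
grasp_force: 0.0
```

```bash
python3 st.py
python3 - <<'E'
from h import *
d=shot("w8");f=d["frame"];hsv=cv2.cvtColor(f,cv2.COLOR_BGR2HSV);sat=cv2.GaussianBlur(hsv[...,1],(5,5),0)
c=np.array([501,416.]);a=np.radians(-8);ux=np.array([np.cos(a),np.sin(a)]);uy=np.array([-ux[1],ux[0]])
print([np.round(wproj(d,[*(c+i*51*ux+j*88*uy),17]),0).tolist() for i,j in((-1,-1),(1,-1),(1,1),(-1,1))])
m=((sat>20)).astype(np.uint8);m=cv2.morphologyEx(m,cv2.MORPH_OPEN,np.ones((5,5)))
for q in cv2.findContours(m,0,2)[0]:
    if cv2.contourArea(q)>2000: print(cv2.contourArea(q),cv2.boundingRect(q))
edges(d,c,-8,177,102,17,sat,-1,rng=12)
E
```

```text
32.7 [493.  351.7 235.3] [ 5.640e-01  1.040e-01  1.195e+00 -1.000e-03  1.837e+00  7.050e-01] z [ 0.0059  0.0023 -1.    ] yaw 81.9
[[215.0, 182.0], [292.0, 182.0], [294.0, 47.0], [212.0, 48.0]]
44609.0 (0, 220, 512, 164)
10382.0 (214, 44, 82, 136)
xm off -1.0 slope -1.46deg n 31 sd 0.46 g 1.2
xp off 0.2 slope 1.96deg n 26 sd 0.36 g 1.1
ym off -5.1 slope 1.73deg n 31 sd 0.45 g 1.2
yp off 3.4 slope -1.81deg n 31 sd 0.39 g 1.1
```

The long lid measures 101 x 175 mm, centre (502.2, 420.1), yaw -9.75°. Grasping.

send_rows([
  [[0,0,0],0.0183],
  [[0.115,-0.004,0.03],0],
  [[0.115,-0.004,0.05],0],
  [[0,0,0.12],0],
  [[0,0,0.12],0],
])

```text
clock: 33.25
tcp_pos: [502.6, 422.3, 138.4]
tcp_rot: [2.4, 2.025, 0.011]
ft_force: [0.5, -0.2, -0.5]
opening: 0.527
grasp_force: 0.0
```

send_rows([
  [[0,0,0.12],0],
  [[0,0,0.1],0],
  [[0,0,0.06],0],
  [[0,0,0],0],
  [[0,0,0],0],
])

```text
clock: 33.75
tcp_pos: [502.9, 421.5, 55.6]
tcp_rot: [2.4, 2.024, 0.009]
ft_force: [0.7, -0.3, 0.1]
opening: 0.527
grasp_force: 0.0
```

```bash
python3 st.py; python3 -c "
from h import *
from plant import arm
plan(arm.state(),[502.2,420.1,25.5],80.25)"
```

```text
33.75 [502.9 421.5  55.6] [ 6.460e-01  2.650e-01  1.333e+00 -1.000e-03  1.538e+00  8.160e-01] z [ 0.0053  0.0023 -1.    ] yaw 80.3
turn deg 0.0 units 0.0004 rows 1 | shift mm [-1.6 -0.6 30.1] units [-0.0053 -0.0018  0.1004] rows 0.6
```

send_rows([
  [[-0.005,-0.002,0.06],0],
  [[0,0,0.04],0],
  [[0,0,0],0],
  [[0,0,0],0],
])

```text
clock: 34.15
tcp_pos: [502.1, 420.6, 25.8]
tcp_rot: [2.399, 2.026, 0.01]
ft_force: [-1.0, -0.2, -0.0]
opening: 0.52
grasp_force: 0.0
```

send_rows([
  [[0,0,0],0],
  [[0,0,0],0],
  [[0,0,0],0],
  [[0,0,0],0],
  [[0,0,0],0],
], fingers=1)

```text
clock: 34.65
tcp_pos: [501.9, 420.6, 25.2]
tcp_rot: [2.399, 2.026, 0.009]
ft_force: [1.7, -0.5, 3.0]
opening: 0.115
grasp_force: 28.1
```

send_rows([
  [[0,0,0],0],
  [[0,0,0],0],
  [[0,0,0],0],
])

```text
clock: 34.95
tcp_pos: [501.8, 420.6, 25.2]
tcp_rot: [2.399, 2.026, 0.009]
ft_force: [-0.9, 0.3, 1.9]
opening: 0.111
grasp_force: 30.0
```

```bash
python3 st.py
python3 - <<'E'
from h import *
# long tin coarse from stored wrist views (rim z=80)
for n,pts in(("w1",[(32,205),(149,157),(171,249),(52,281)]),("w4",[(23,184),(141,130),(168,226),(43,261)]),("w3",[(-100,0)])):
    if len(pts)==4:
        d=load(n);quad(n,np.array(pts)/1.5,80,lambda p:wonz(d,p,80))
E
```

```text
34.95 [501.8 420.6  25.2] [ 6.460e-01  2.800e-01  1.370e+00 -1.000e-03  1.486e+00  8.150e-01] z [ 0.0053  0.0024 -1.    ] yaw 80.4
w1 [657.9 114.9] edges [161.3  87.  162.3  84.4] dirs mod180 [93.7  2.5 92.8  1.8]
w4 [657.1 113.4] edges [161.2  90.  165.7  83.9] dirs mod180 [94.   6.1 91.9  3.3]
```

Gripped. I'll lift and go to a viewpoint where the long tin shows ahead of the held lid.

send_rows([
  [[0,0,-0.02],0],
  [[0,0,-0.06],0],
  [[0,0,-0.11],0],
  [[0,0,-0.13],0],
  [[0,0,-0.13],0],
])

```text
clock: 35.45
tcp_pos: [500.8, 419.8, 160.7]
tcp_rot: [2.399, 2.026, 0.006]
ft_force: [0.5, 0.6, -1.1]
opening: 0.112
grasp_force: 30.0
```

send_rows([
  [[0,0,-0.065],0.095],
  [[0,0,0],0.095],
  [[0,0,0],0.095],
  [[0,0,0],0.095],
  [[0,0,0],0.095],
])

```text
clock: 35.95
tcp_pos: [500.9, 420.0, 179.3]
tcp_rot: [-2.977, -1.004, -0.008]
ft_force: [-0.4, -0.0, -2.6]
opening: 0.111
grasp_force: 30.0
```

send_rows([
  [[0,0,0],0.095],
  [[0,0,0],0.095],
  [[0,0,0],0.095],
  [[0,0,0],0.095],
  [[-0.0122,0.1316,-0.0625],0],
])

```text
clock: 36.45
tcp_pos: [497.8, 382.2, 193.0]
tcp_rot: [3.139, 0.092, -0.003]
ft_force: [0.6, -1.7, -1.1]
opening: 0.11
grasp_force: 30.0
```

```bash
python3 st.py; python3 -c "
from h import *
from plant import arm
s=arm.state();print(s['opening'],s['ft_force']);plan(s,[492,104,330],3.5)"
```

```text
36.45 [497.8 382.2 193. ] [0.6   0.164 1.204 0.    1.776 2.113] z [-0.002 -0.001 -1.   ] yaw 3.3
0.11033360299845753 [ 0.64771585 -1.6816047  -1.0563115 ]
turn deg -0.2 units -0.0017 rows 1 | shift mm [ -23.1  277.5 -136.7] units [-0.0769  0.9249 -0.4557] rows 6.2
```

send_rows([
  [[-0.0115,0.132,-0.065],0],
  [[-0.0115,0.132,-0.065],0],
  [[-0.0115,0.132,-0.065],0],
  [[-0.0115,0.132,-0.065],0],
  [[-0.0115,0.132,-0.065],0],
])

```text
clock: 36.95
tcp_pos: [493.2, 180.0, 296.0]
tcp_rot: [-3.138, -0.094, -0.008]
ft_force: [0.2, -0.9, -2.4]
opening: 0.112
grasp_force: 30.0
```

send_rows([
  [[-0.0115,0.132,-0.065],0],
  [[-0.007,0.1,-0.055],0],
  [[0,0,0],0],
  [[0,0,0],0],
  [[0,0,0],0],
])

```text
clock: 37.45
tcp_pos: [492.0, 112.5, 330.0]
tcp_rot: [-3.138, -0.095, -0.006]
ft_force: [-0.4, -0.5, -1.2]
opening: 0.106
grasp_force: 30.0
```

```bash
python3 st.py
python3 - <<'E'
from h import *
d=shot("w9");f=d["frame"];g=cv2.cvtColor(f,cv2.COLOR_BGR2GRAY)
R,t=tool(d["s"])
c=np.array([657,114.]);a=np.radians(3.5);ux=np.array([np.cos(a),np.sin(a)]);uy=np.array([-ux[1],ux[0]])
print([np.round(wproj(d,[*(c+i*45*ux+j*82.5*uy),80]),0).tolist() for i,j in((-1,-1),(1,-1),(1,1),(-1,1))])
# lightness profiles across each side, 1 mm steps outward from -10 to +12
for n,o,h,tt in(("xm",-ux,45,uy),("xp",ux,45,uy),("ym",-uy,82.5,ux),("yp",uy,82.5,ux)):
  for k in(-25,20):
    print(n,k,[int(g[tuple(np.clip(np.round(wproj(d,[*(c+o*(h+q)+tt*k),80])).astype(int)[::-1],0,383))]) for q in range(-10,13)])
E
```

```text
37.45 [492.  112.5 330. ] [ 1.560e-01 -1.180e-01  1.245e+00  2.000e-03  2.010e+00  1.667e+00] z [ 0.0036  0.0024 -1.    ] yaw 3.5
[[323.0, 76.0], [322.0, 15.0], [203.0, 14.0], [203.0, 76.0]]
xm -25 [148, 148, 81, 68, 95, 95, 125, 178, 178, 149, 78, 52, 52, 53, 61, 61, 80, 107, 162, 162, 177, 177, 179]
xm 20 [197, 197, 198, 199, 199, 200, 200, 195, 195, 117, 61, 61, 52, 54, 63, 63, 80, 109, 109, 170, 178, 179, 179]
xp -25 [50, 50, 51, 51, 51, 51, 55, 55, 100, 190, 190, 201, 200, 200, 198, 199, 199, 200, 200, 199, 202, 202, 202]
xp 20 [52, 52, 52, 51, 51, 51, 54, 97, 97, 188, 200, 200, 205, 204, 204, 203, 203, 205, 205, 205, 204, 203, 203]
ym -25 [53, 57, 57, 102, 188, 188, 205, 204, 204, 204, 204, 204, 203, 204, 203, 204, 204, 203, 204, 204, 204, 203, 203]
ym 20 [54, 54, 62, 120, 182, 182, 198, 199, 199, 198, 198, 198, 198, 199, 199, 199, 199, 200, 200, 200, 201, 201, 201]
yp -25 [74, 66, 66, 66, 65, 65, 65, 65, 64, 78, 78, 160, 186, 186, 146, 142, 196, 196, 202, 202, 202, 203, 203]
yp 20 [75, 66, 66, 66, 65, 65, 65, 66, 64, 64, 82, 157, 181, 181, 150, 141, 141, 178, 204, 204, 206, 206, 205]
```

Run:
```python
from h import *
d=load("w9");f=d["frame"];g=cv2.cvtColor(f,cv2.COLOR_BGR2GRAY);R,t=tool(d["s"])
c=np.array([657.5,118.])
print("inner edges (dark->bright outward), expect 0");edges(d,c,3.5,160,85,80,g,1,rng=5)
print("outer xm (bright->dark), expect 0");edges(d,c,3.5,165,90,80,g,-1,rng=4)
# lid front edge, plane of lid top, in tool frame
zt=t[2]-25.2+17;xd=np.append(R[:2,0],0);yd=np.append(R[:2,1],0)
q=np.arange(75,105);
for k in(-35,-15,15,35):
    print(k,[int(g[tuple(np.round(wproj(d,[*(t+xd*x+yd*k)[:2],zt])).astype(int)[::-1])]) for x in q])
q=np.arange(40,62)
for x in(70,80):
  for sg in(-1,1): print("side",sg,[int(g[tuple(np.round(wproj(d,[*(t+xd*x+yd*k*sg)[:2],zt])).astype(int)[::-1])]) for k in q])
```

```text
inner edges (dark->bright outward), expect 0
xm off -2.4 slope -1.30deg n 27 sd 0.95 g 3.5
xp off 0.1 slope 0.05deg n 31 sd 0.38 g 19.1
ym off 0.1 slope 0.18deg n 31 sd 0.32 g 19.2
yp off -1.0 slope 0.15deg n 31 sd 0.11 g 16.8
outer xm (bright->dark), expect 0
xm off -0.1 slope -0.28deg n 31 sd 0.44 g 17.7
xp off 3.5 slope 0.60deg n 30 sd 0.51 g 0.2
ym off 3.4 slope -0.17deg n 31 sd 0.69 g 0.0
yp off -0.4 slope 0.28deg n 25 sd 0.45 g 3.2
-35 [192, 192, 192, 192, 192, 193, 193, 193, 193, 193, 191, 193, 190, 164, 203, 201, 205, 205, 202, 202, 202, 204, 204, 206, 202, 199, 201, 201, 202, 203]
-15 [190, 191, 190, 192, 192, 193, 193, 192, 191, 192, 192, 192, 190, 151, 177, 180, 180, 177, 156, 102, 60, 53, 145, 193, 195, 195, 195, 195, 172, 111]
15 [193, 192, 191, 192, 193, 193, 192, 193, 192, 193, 193, 192, 192, 152, 179, 179, 182, 176, 160, 106, 60, 54, 153, 177, 105, 103, 171, 209, 209, 211]
35 [203, 204, 203, 204, 203, 202, 203, 203, 202, 203, 203, 203, 200, 170, 199, 204, 202, 205, 205, 204, 204, 194, 163, 200, 196, 184, 181, 179, 176, 179]
side -1 [186, 186, 184, 185, 188, 189, 189, 188, 188, 189, 189, 188, 203, 205, 203, 203, 203, 203, 201, 202, 202, 202]
side 1 [196, 197, 203, 205, 203, 202, 202, 199, 203, 198, 196, 208, 208, 207, 207, 208, 209, 208, 208, 208, 207, 142]
side -1 [187, 187, 185, 186, 189, 190, 188, 188, 189, 191, 192, 176, 205, 207, 207, 207, 206, 207, 207, 207, 206, 207]
side 1 [196, 199, 202, 204, 202, 202, 201, 201, 203, 184, 197, 204, 204, 204, 204, 205, 204, 204, 204, 203, 204, 203]
```

The long tin is at (657.3, 117.5), yaw 3.4°, and the held lid is centred on the tool. Turning and approaching.

send_rows([
  [[0,0,0],-0.091],
  [[0,0,0],-0.091],
  [[0,0,0],-0.091],
  [[0,0,0],-0.091],
  [[0,0,0],-0.091],
])

```text
clock: 38.0
tcp_pos: [491.9, 112.9, 329.9]
tcp_rot: [-2.904, -1.197, -0.006]
ft_force: [0.1, 0.3, -2.5]
opening: 0.112
grasp_force: 30.0
```

send_rows([
  [[0,0,0],-0.091],
  [[0,0,0],-0.091],
  [[0,0,0],-0.091],
  [[0,0,0],-0.091],
  [[0,0,0],-0.091],
])

```text
clock: 38.5
tcp_pos: [491.9, 112.9, 329.9]
tcp_rot: [2.301, 2.137, 0.006]
ft_force: [0.9, 0.1, -1.7]
opening: 0.11
grasp_force: 30.0
```

send_rows([
  [[0,0,0],-0.089],
  [[-0.004,0.1375,0.05],0],
  [[-0.004,0.1375,0.05],0],
  [[-0.004,0.1375,0.05],0],
  [[-0.004,0.1375,0.05],0],
])

```text
clock: 39.0
tcp_pos: [658.6, 118.2, 269.8]
tcp_rot: [2.153, 2.286, 0.006]
ft_force: [0.4, 0.3, -0.6]
opening: 0.112
grasp_force: 30.0
```

send_rows([
  [[0,0,0.1],0],
  [[0,0,0.12],0],
  [[0,0,0.12],0],
  [[0,0,0.06],0],
  [[0,0,0],0],
])

```text
clock: 39.5
tcp_pos: [655.7, 118.1, 145.6]
tcp_rot: [-2.151, -2.284, 0.004]
ft_force: [-0.8, 0.5, -1.1]
opening: 0.108
grasp_force: 30.0
```

send_rows([
  [[0,0,0],0],
  [[0,0,0],0],
  [[0,0,0],0],
])

```text
clock: 39.8
tcp_pos: [658.8, 117.3, 154.3]
tcp_rot: [2.153, 2.282, 0.012]
ft_force: [0.6, -0.3, -1.4]
opening: 0.11
grasp_force: 30.0
```

```bash
python3 st.py; python3 -c "
from h import *
from plant import arm
s=arm.state();print(s['opening'],s['ft_force']);plan(s,[657.1,117.5,100],93.4)"
```

```text
39.8 [658.8 117.3 154.3] [0.124 0.267 1.154 0.002 1.711 0.066] z [ 0.0087  0.0027 -1.    ] yaw 93.3
0.10989414088669294 [ 0.58462542 -0.30338221 -1.36511248]
turn deg -0.1 units -0.0007 rows 1 | shift mm [ 0.2 -2.2 54.3] units [ 0.0008 -0.0073  0.1809] rows 1.1
```

send_rows([
  [[0,-0.004,0.05],0],
  [[0,0,0.05],0],
  [[0,0,0.045],0],
  [[0,0,0],0],
  [[0,0,0],0],
])

```text
clock: 40.3
tcp_pos: [656.6, 116.8, 107.2]
tcp_rot: [2.156, 2.284, 0.006]
ft_force: [0.6, -0.4, -2.0]
opening: 0.112
grasp_force: 30.0
```

send_rows([
  [[0,0,0],0],
  [[0,0,0],0],
])

```text
clock: 40.5
tcp_pos: [657.6, 117.0, 109.5]
tcp_rot: [2.154, 2.282, 0.01]
ft_force: [0.8, -0.4, -2.0]
opening: 0.112
grasp_force: 30.0
```

```bash
python3 st.py; python3 -c "
from h import *
from plant import arm
s=arm.state();print(s['opening'],s['ft_force']);plan(s,[657.1,117.5,100],93.4)"
```

```text
40.5 [657.6 117.  109.5] [0.124 0.273 1.227 0.002 1.635 0.066] z [ 0.0069  0.0025 -1.    ] yaw 93.3
0.11243376803081015 [ 0.76490464 -0.44791611 -1.96131511]
turn deg -0.1 units -0.0009 rows 1 | shift mm [ 0.6 -0.5  9.5] units [ 0.0019 -0.0016  0.0317] rows 0.2
```

send_rows([
  [[0.001,-0.001,0.006],0],
  [[0,0,0.006],0],
  [[0,0,0],0],
])

```text
clock: 40.8
tcp_pos: [656.6, 117.2, 104.6]
tcp_rot: [2.155, 2.283, 0.008]
ft_force: [0.5, -0.5, -3.1]
opening: 0.113
grasp_force: 30.0
```

send_rows([
  [[0,0,0.006],0],
  [[0,0,0.006],0],
  [[0,0,0],0],
])

```text
clock: 41.1
tcp_pos: [656.6, 117.2, 100.7]
tcp_rot: [2.155, 2.284, 0.007]
ft_force: [-0.2, -0.1, -2.3]
opening: 0.109
grasp_force: 30.0
```

The skirt is over the rim with no contact. Going on down.

send_rows([
  [[0,0,0.006],0],
  [[0,0,0.006],0],
  [[0,0,0.006],0],
  [[0,0,0],0],
])

```text
clock: 41.5
tcp_pos: [656.6, 117.2, 95.3]
tcp_rot: [2.155, 2.284, 0.007]
ft_force: [0.9, 0.0, -2.1]
opening: 0.11
grasp_force: 30.0
```

send_rows([
  [[0,0,0.005],0],
  [[0,0,0.003],0],
  [[0,0,0],0],
])

```text
clock: 41.8
tcp_pos: [656.8, 117.2, 93.3]
tcp_rot: [2.155, 2.283, 0.008]
ft_force: [0.4, 0.2, -1.7]
opening: 0.112
grasp_force: 30.0
```

send_rows([
  [[0,0,0.003],0],
  [[0,0,0],0],
  [[0,0,0],0],
])

```text
clock: 42.1
tcp_pos: [656.8, 117.3, 92.6]
tcp_rot: [2.155, 2.283, 0.008]
ft_force: [-0.2, 0.4, -1.0]
opening: 0.11
grasp_force: 30.0
```

send_rows([
  [[0,0,0.003],0],
  [[0,0,0.002],0],
  [[0,0,0],0],
])

```text
clock: 42.4
tcp_pos: [656.9, 117.2, 91.3]
tcp_rot: [2.154, 2.283, 0.009]
ft_force: [-0.5, 0.5, -0.7]
opening: 0.111
grasp_force: 30.0
```

send_rows([
  [[0,0,0.003],0],
  [[0,0,0],0],
])

```text
clock: 42.6
tcp_pos: [657.0, 117.2, 91.2]
tcp_rot: [2.154, 2.283, 0.009]
ft_force: [-2.4, -0.7, 4.1]
opening: 0.111
grasp_force: 30.0
```

Seated at z = 91.2 as predicted. Releasing and lifting clear.

send_rows([
  [[0,0,-0.002],0],
  [[0,0,0],0],
  [[0,0,0],0],
  [[0,0,0],0],
  [[0,0,0],0],
], fingers=-0.05)

```text
clock: 43.1
tcp_pos: [656.8, 117.3, 90.5]
tcp_rot: [2.155, 2.283, 0.008]
ft_force: [0.8, -0.2, 1.0]
opening: 0.512
grasp_force: 0.0
```

send_rows([
  [[0,0,-0.02],0],
  [[0,0,-0.06],0],
  [[0,0,-0.12],0],
  [[0,0,-0.14],0],
  [[0,0,-0.14],0],
])

```text
clock: 43.6
tcp_pos: [655.7, 116.9, 236.5]
tcp_rot: [2.155, 2.283, 0.008]
ft_force: [-0.1, 0.0, 0.0]
opening: 0.525
grasp_force: 0.0
```

send_rows([
  [[-0.1,-0.1,-0.08],0],
  [[-0.1,-0.1,-0.05],0],
  [[0,0,0],0],
  [[0,0,0],0],
  [[0,0,0],0],
])

```text
clock: 44.1
tcp_pos: [599.6, 54.0, 272.5]
tcp_rot: [2.155, 2.284, 0.008]
ft_force: [-0.1, 0.5, -0.8]
opening: 0.524
grasp_force: 0.0
```

```bash
python3 st.py
python3 - <<'E'
from h import *
d=shot("w10");hsv=cv2.cvtColor(d["frame"],cv2.COLOR_BGR2HSV);sat=cv2.GaussianBlur(hsv[...,1],(5,5),0)
print(d["s"]["ft_force"],d["s"]["opening"])
print("long lid at z 83");edges(d,np.array([657,117.3]),3.4,177,102,83,sat,-1,rng=8)
E
```

```text
44.1 [599.6  54.  272.5] [ 0.032  0.109  1.123  0.003  1.905 -0.026] z [ 0.0042  0.0026 -1.    ] yaw 93.3
[-0.10664926  0.49052092 -0.83644222] 0.5242860134677245
long lid at z 83
xm off -0.9 slope 0.03deg n 31 sd 0.42 g 1.2
xp off 0.3 slope 0.20deg n 31 sd 0.36 g 1.3
ym off -0.5 slope 0.20deg n 31 sd 0.16 g 1.3
yp off -1.4 slope -1.11deg n 31 sd 0.32 g 1.3
```

Long lid: 101.4 x 175.1 mm at closed height, level and centred. One check of the short lid.

send_rows([
  [[-0.131,-0.015,-0.032],0],
  [[-0.131,-0.015,-0.032],0],
  [[-0.131,-0.015,-0.032],0],
  [[-0.131,-0.015,-0.032],0],
  [[-0.131,-0.015,-0.032],0],
])

```text
clock: 44.65
tcp_pos: [588.5, -144.8, 319.6]
tcp_rot: [2.154, 2.286, 0.007]
ft_force: [0.5, 0.5, 0.1]
opening: 0.523
grasp_force: 0.0
```

send_rows([
  [[-0.131,-0.015,-0.032],0],
  [[-0.131,-0.015,-0.032],0],
  [[0,0,0],0.06],
  [[0,0,0],0.06],
  [[0,0,0],0],
])

```text
clock: 45.15
tcp_pos: [584.3, -223.1, 338.1]
tcp_rot: [-2.362, -2.071, -0.007]
ft_force: [0.3, -0.1, 1.2]
opening: 0.528
grasp_force: 0.0
```

send_rows([
  [[0,0,0],0],
  [[0,0,0],0],
  [[0,0,0],0],
])

```text
clock: 45.45
tcp_pos: [583.8, -222.7, 339.6]
tcp_rot: [2.358, 2.073, 0.008]
ft_force: [0.5, -0.4, 0.3]
opening: 0.522
grasp_force: 0.0
```

```bash
python3 st.py
python3 - <<'E'
from h import *
d=shot("w11");hsv=cv2.cvtColor(d["frame"],cv2.COLOR_BGR2HSV);sat=cv2.GaussianBlur(hsv[...,1],(5,5),0)
print("short lid at z 131");edges(d,np.array([593.3,-162.6]),-8,132,102,131,sat,-1,rng=8)
E
```

```text
45.45 [ 583.8 -222.7  339.6] [-0.421  0.22   0.878  0.005  2.04  -0.29 ] z [ 0.005   0.0024 -1.    ] yaw 82.6
short lid at z 131
xm off -1.6 slope 0.03deg n 31 sd 0.47 g 1.2
xp off 0.3 slope -0.03deg n 31 sd 0.41 g 1.2
ym off -0.4 slope -0.28deg n 31 sd 0.58 g 1.3
yp off -0.8 slope -0.01deg n 31 sd 0.37 g 1.2
```

Both lids are seated and square, and the arm is clear. Handing in.

```bash
python3 -c "
from plant import arm
print(arm.hand_in())"
```

```text
the job is handed in; nothing more can be done
None
```

I handed the job in at about 45 s: the neon stands upright on the packing in the tall tin, each lid measured square on its own tin at closed height, and the arm never went near the bus bar or trimmer tool. The hand-in gave no verdict, and one wrong-way wrist turn on the way, which left a 5° tilt against the last joint's limit, was corrected before I picked up either lid.

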